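Change the battery pack in a model car on the service stand

TASK

Change the battery in the model car on the sloped stand: swing its orange hold-down lever open past upright, lift out the flat red pack and lay it flat in the grey tray, then take the charged blue pack from the rubber mat, lay it down in the car's battery bay with its brass terminals towards the lever's hinge, and swing the lever fully shut over it. The packs are soft, so grip them lightly (no more than 40 N) and set them down rather than drop them, and do not disturb the other things on the counter.

Things in the scene. Friction and masses are not known exactly. Their poses are not given: they have to be found in the camera images.
- stand: Service stand (black foot 150 mm square), fixed, carrying the car about 330 mm long, 190 mm over its yellow-hubbed wheels, leaning 0.47 rad (27 degrees) down towards the robot. Origin: centre of the foot, on the counter. Measured square out of the bay floor, motor, servo and shock towers reach 57 mm, tyres 47 mm (tyres begin 96 mm either way from the bay's middle along the car).
- chassis: The car's chassis, fixed on the stand. Origin: middle of the floor of its grey battery bay. x points up the slope across the car; y along the car, from the lever's free end to its hinge; z square out of the bay floor, leaning 0.47 rad towards the robot. Work the bay and lever with the tool pointing along -z of this frame (tilted 27 degrees from vertical).
- bay (a point): Middle of the bay floor (= chassis origin and axes). The bay is 55 mm wide (x), 106 mm long (y) inside; side walls 3 mm thick and 7 mm high, end wall 7 mm high at the lever's free end, 14 mm at the hinge end, where two brass contacts stand. A seated pack stands 18 mm proud of the side walls. Beside it no part is higher than the walls for 25 mm up-slope; down-slope is open.
- holddown (a joint): Angle (rad) of the orange hold-down lever: 0 shut, lying over the pack along -y of the chassis; grows as the free end swings up and over towards +y; pi/2 square to the bay floor; stop at 1.95. Turns stiffly (0.15 N m, about 1.2 N at the grip) and stays where left. Shut, its bar (14 mm wide, 6 mm thick) passes 2 mm over a seated pack; beyond about 1.6 it clears a gripper at the bay.
- holddown_hinge (a point): Point on the lever's hinge axis, which runs along the chassis' x: 66 mm along +y and 30 mm along +z of the chassis frame. Axes as the chassis'. Upright, the lever's grip stands 160 mm out from the bay floor, about 0.25 m above the counter: carry things round or well over it. A pinched grip may lag up to 10 mm in the pads, so press the lever home at the end.
- holddown_grip (a point): Centre of the ribbed round barrel grip at the lever's free end, 18 mm thick, 26 mm long along the chassis' x, so it is pinched by its two flat ends and turns between the pads. 132 mm along the bar from the hinge axis and 8 mm to the bar's upper side: shut, it is at x 0, y -66, z +38 mm of the chassis frame. At least 30 mm are free on each side of it.
- flat_pack: Red soft-case battery pack, 46 mm wide (its x), 96 mm long (its y), 25 mm high, 0.14 to 0.28 kg. Origin: centre of the underside; z out of its top. At the +y end a black cap with two brass terminals; a white band nearer the other end. Flat; starts in the bay under the lever, axes as the chassis'. More than 40 N of grip or a fall of over 13 mm damages it; 25 N is ample.
- fresh_pack: Blue soft-case battery pack, 46 mm wide (its x), 96 mm long (its y), 25 mm high, 0.14 to 0.28 kg. Origin: centre of the underside; z out of its top. At the +y end a black cap with two brass terminals; a white band nearer the other end. Charged; starts on the rubber mat. More than 40 N of grip or a fall of over 13 mm damages it; 25 N is ample.
- fresh_pack_terminals (a point): Middle of the terminal end face of the blue pack: 48 mm along its +y, 12.5 mm above its underside.
- tray: Shallow grey plastic tray for flat packs, fixed, 110 mm (x) by 160 mm (y), 22 mm high, walls and floor 4 mm thick, open above. Origin: centre of its underside; the inner floor is 4 mm above it.
- mat: Black rubber mat, 100 mm (x) by 140 mm (y), 4 mm thick, fixed, on which the blue pack lies. Origin: centre of its underside.
- screwdriver: Bystander, leave alone: yellow-handled screwdriver, 170 mm, lying on the counter.
- spare_wheel: Bystander, leave alone: spare black tyre lying flat, 64 mm across and 26 mm high.
- oil_bottle: Bystander, leave alone: small clear bottle with a red cap, 38 mm across, 100 mm tall.
- clip_jar: Bystander, leave alone: clear jar with a green cap, 60 mm across, 60 mm tall.
- toy_car: Bystander, leave alone: yellow die-cast toy car, 105 x 46 x 46 mm.
- carton: Bystander, leave alone: red windowed model-car carton, 190 x 85 x 95 mm.
- transmitter: Bystander, leave alone: black pistol-grip radio transmitter with a steering wheel, standing, 165 mm tall.

How it is judged:
By the outcome, as a careful person would: the job done as asked, in the order asked, and still so for the second after the job is handed in, with the robot touching nothing.
It also fails if it takes over 72 s, if anything falls off the work surface, if the arm or the gripper's body presses on something with over 40 N, if the wrist force passes 120 N, or if a joint passes its speed limit or range.

ROBOT

A 6-joint arm with a two-finger parallel gripper is mounted at the origin on the work surface. World frame = base frame: x ahead of the robot, y to its left, z up, the work surface at z = 0. Lengths are in m, angles in degrees, forces in N, time in s.
With the tool pointing down it reaches from about 0.4 to 0.925 m from the base axis. Payload 12.5 kg.
Tool frame: the origin (TCP) lies between the finger pads, 19 mm behind the fingertips; this is the grasp point; z points along the fingers, y is the line along which they close (so a half turn about z gives the same grasp; the last joint's range is limited). The gripper opens to 95 mm and grips with 3 to 60 N. Pads are 20 mm wide; open, the fingers measure 119 mm over their backs; the gripper's body (75 mm by 180 mm) begins 59 mm behind the grasp point.
Start: joints at [-71.138, 28.126, 89.318, -0, 62.55, -6.05], TCP at [0.263, -0.567, 0.233] pointing down, gripper open.
Joint ranges: [-177.58, 177.58], [-47.91, 125.51], [2.72, 160], [-65.01, 245.01], [3.68, 167.84], [-153.87, 153.87]. Speed limits (degrees/s): [127.2, 127.2, 159.86, 180, 180, 180].

INTERFACE

Orientations are given as [roll, pitch, yaw] about the fixed x, y, z axes, in that order (R = Rz(yaw) Ry(pitch) Rx(roll)).
In Python, from station import sensors, eyes, job gives the robot as it stands.
- The arm moves only by the tool move_arm, never from a script. Its argument "series" is a list that holds one entry, the list of rows, each a list of 7 numbers: the turn, a rotation vector about the tool's x, y, z each as a share of pi rad, from -1 to 1, then the shift along the tool's x, y, z each as a share of 20 mm, from -1 to 1, then the opening, from -1 (shut) to 1 (fully open). A call has 1 to 8 rows; each row shifts and turns the commanded pose from where the row before left it, along the tool's axes as they then stand; what a row does not reach is not made up. A row lasts 1/12 s, in which the tool goes at most 41.7 mm and 7.16 degrees, less where a joint would pass 70% of its speed; a pose out of reach is approached as far as the arm can. A call with a number of a shift or a turn outside -1 to 1 is refused whole. A call with a gripper value outside its range is refused whole. The fingers move at their own pace and stop on an object; the grip force is fixed at half the most. Time passes only in rows, so rows that do not move let the fingers close. It gives the time, the measured TCP pose, the force, the opening and the grip force at its end, in the units of the state.
- sensors.state(): the state, without advancing time (a new reading comes with each control period).
- eyes.read_camera(name): name is "scene" or "top"; returns (picture, depth): 400x640x3 uint8, blue, green, red; 400x640 float32, m along the optical axis (not along the pixel's ray), 0 where there is no reading.
- eyes.calibration(name): a dict with "intrinsics" (3x3 intrinsics, pixels), "world_from_camera" (4x4, takes a point from camera to world coordinates). Camera axes: x right, y down, z forward; pixel columns grow to the right and rows downward; lengths in m; the calibration is good to about 2 mm. A picture is of the moment at which its call begins. calibration takes no time and is no camera call.
- job.close_job(): hands the job in; it is judged then, once.
The state is a dict: "time": time; "joint_pos": joint angles; "dq": joint speeds; "joint_efforts": joint torques, N m; "tool_pos": TCP position; "tool_rot": TCP orientation; "ft_force": force on the tool from outside, world axes, zero at the start; "torque": the same for the moment, N m; "opening": opening from 0.0 (shut) to 1.0 (fully open); "grasp_force": force on a finger pad.
Only numpy, scipy, OpenCV 4.12 (cv2) and the standard library are available. Lean on these libraries where they do the work, as an engineer would, in place of code of your own. Each camera call takes 0.05 s, during which the arm holds its last target. There are 200 camera calls.

## Working session

There is one attempt and no reset: what is moved stays moved. The work goes in short steps, Python scripts to look and compute and a tool call to move; the robot and the scene stay as the last step left them, time stands still between calls to the robot, and variables do not carry over. Pictures are saved under pics/ and viewed, at most 13 in all, crops included, and the job is handed in when it is done.

Besides the shell and the picture viewer there is one more tool, called after "Call:" as name([rows], argument=value, ...), one row to a line, values as JSON. move_arm: Moves the arm, as the interface text tells. Shift numbers are shares of 20 mm and turn numbers shares of pi rad, none past 1 either way. Its arguments: {"type":"object","properties":{"series":{"type":"array","items":{"type":"array","items":{"type":"array","items":{"type":"number"}}}}},"required":["series"]}

```bash
ls; mkdir -p pics; python3 - <<'E'
from station import sensors, eyes, job
import cv2,numpy as np
print(sensors.state())
for n in("scene","top"):
    p,d=eyes.read_camera(n); cv2.imwrite(f"pics/{n}0.png",p); np.savez(f"pics/{n}0.npz",p=p,d=d)
    print(n,eyes.calibration(n))
E
```

```text
pics
{'time': 0.0, 'joint_pos': array([-7.11384808e+01,  2.81633992e+01,  8.93501803e+01, -9.24660687e-04,
        6.25501381e+01, -6.05148622e+00]), 'dq': array([-0.02118953, -0.05614785, -0.06078275, -0.04580913,  0.03703807,
        0.04530408]), 'joint_efforts': array([-2.47808675e-03, -6.12649012e+01, -2.58180410e+01,  6.91357744e-02,
        4.82788298e-02, -9.25320910e-05]), 'tool_pos': array([ 0.26320878, -0.56662244,  0.23286952]), 'tool_rot': array([-1.79936551e+02, -5.90173708e-03,  2.49134289e+01]), 'ft_force': array([-0.66526943,  0.11468372,  0.79081176]), 'torque': array([ 0.01550751,  0.0080625 , -0.02274637]), 'grasp_force': 0.0, 'opening': 0.9991604677630737}
scene {'intrinsics': array([[496.31237077,   0.        , 319.78883807],
       [  0.        , 496.31237077, 202.0806209 ],
       [  0.        ,   0.        ,   1.        ]]), 'world_from_camera': array([[-0.55455197,  0.70506772, -0.441986  ,  1.1807825 ],
       [ 0.8320644 ,  0.47739375, -0.28242529,  0.34820229],
       [ 0.0118724 , -0.52438031, -0.85140139,  1.2463317 ],
       [ 0.        ,  0.        ,  0.        ,  1.        ]])}
top {'intrinsics': array([[456.32345478,   0.        , 315.86951277],
       [  0.        , 456.32345478, 199.64376579],
       [  0.        ,   0.        ,   1.        ]]), 'world_from_camera': array([[ 0.0155991 , -0.99805195,  0.06040678,  0.48033022],
       [-0.9998134 , -0.01625806, -0.01043274, -0.03953488],
       [ 0.01139452, -0.06023277, -0.99811932,  1.49576561],
       [ 0.        ,  0.        ,  0.        ,  1.        ]])}
```

View pics/top0.png

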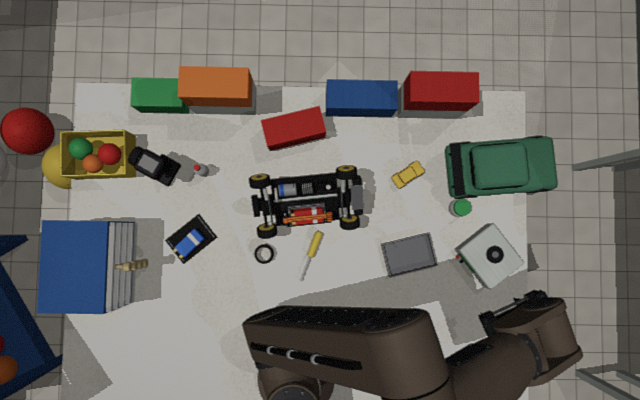

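View pics/scene0.png

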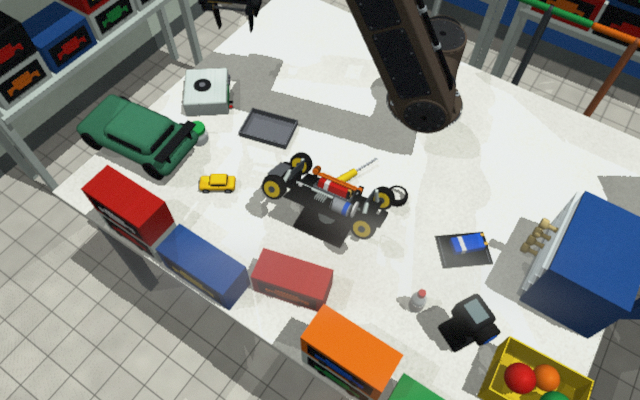

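The top view shows the car bay at about (307,214), the mat with the blue pack at (190,238), the tray at (408,254) and the screwdriver at (313,250). In the scene view the car is at (330,195), the mat at (465,245) and the tray at (268,128). Next I'll enlarge the areas that matter.

```bash
cat > h.py <<'E'
import numpy as np, cv2
from station import sensors, eyes, job
from scipy.spatial.transform import Rotation as R
def cloud(n,d):
    c=eyes.calibration(n); K=c["intrinsics"]; T=c["world_from_camera"]
    v,u=np.mgrid[:d.shape[0],:d.shape[1]]
    P=np.stack([(u-K[0,2])/K[0,0]*d,(v-K[1,2])/K[1,1]*d,d],-1)
    return P@T[:3,:3].T+T[:3,3]
def ray(n,u,v,z):
    c=eyes.calibration(n); K=c["intrinsics"]; T=c["world_from_camera"]
    r=T[:3,:3]@np.array([(u-K[0,2])/K[0,0],(v-K[1,2])/K[1,1],1]); return T[:3,3]+r*(z-T[2,3])/r[2]
def proj(n,P):
    c=eyes.calibration(n); K=c["intrinsics"]; T=c["world_from_camera"]
    q=K@(T[:3,:3].T@(np.asarray(P)-T[:3,3])); return q[:2]/q[2]
E
python3 - <<'E'
from h import *
A=np.load("pics/top0.npz");B=np.load("pics/scene0.npz")
def crop(p,x,y,w,h,s): return cv2.resize(p[y:y+h,x:x+w],None,fx=s,fy=s,interpolation=cv2.INTER_CUBIC)
a=crop(A["p"],240,155,130,90,6);cv2.imwrite("pics/c1.png",a)
b=np.vstack([np.hstack([crop(A["p"],155,205,70,65,5),crop(A["p"],370,220,80,65,5)]),crop(B["p"],250,140,150,55,5)[:275,:750]]);cv2.imwrite("pics/c2.png",b)
for n,F in(("top",A),("scene",B)):
    P=cloud(n,F["d"]);hsv=cv2.cvtColor(F["p"],cv2.COLOR_BGR2HSV)
    print(n)
    pts={"top":[(316,130),(150,330),(390,290),(230,190)],"scene":[(230,250)]}[n]
    for u,v in pts: print(u,v,P[v,u].round(4))
    for nm,lo,hi in(("blue",(105,150,60),(125,255,255)),("red",(0,180,90),(5,255,255)),("orange",(7,150,120),(18,255,255)),("tealy",(22,150,100),(32,255,255))):
        m=cv2.inRange(hsv,lo,hi)
        k,l,s,c=cv2.connectedComponentsWithStats(m)
        for i in range(1,k):
            if s[i,4]>25:
                q=P[l==i]; print(nm,s[i],np.median(q,0).round(3))
E
```

```text
top
316 130 [ 0.7828 -0.0512  0.0897]
150 330 [0.1427 0.471  0.0018]
390 290 [ 0.2804 -0.3009 -0.0006]
230 190 [0.5978 0.2266 0.0025]
blue [ 327   80   70   30 1986] [ 0.892 -0.191  0.111]
blue [280 184   4  13  36] [0.587 0.048 0.164]
blue [  38  221   70   93 6062] [0.359 0.625 0.2  ]
blue [190 229  14  13  90] [0.45  0.324 0.028]
blue [174 236  22  22 238] [0.414 0.361 0.029]
red [ 410   72   69   31 2047] [ 0.892 -0.418  0.201]
red [ 262  107   64   39 1559] [0.792 0.02  0.095]
red [   2  108   37   43 1198] [ 0.901  1.277 -0.552]
red [ 98 144  20  20 316] [0.698 0.592 0.086]
red [317 207   6   7  33] [ 0.532 -0.064  0.117]
red [294 208  17   9 109] [ 0.526 -0.013  0.118]
red [296 220  16   5  56] [ 0.496 -0.019  0.104]
orange [ 178   66   71   32 2113] [0.893 0.248 0.2  ]
orange [ 82 155  17  17 209] [0.667 0.645 0.089]
orange [283 213  48  10 198] [ 0.508 -0.022  0.122]
tealy [  42  132   84   55 1208] [ 0.726  1.077 -0.53 ]
tealy [392 162  32  26 373] [ 0.655 -0.348  0.036]
tealy [339 166  14   5  37] [ 0.651 -0.137  0.174]
tealy [252 175  14   5  37] [0.623 0.115 0.174]
tealy
[... 1085 characters left out ...]
8 178   8  10  50] [ 0.539 -0.06   0.115]
red [329 182  19  15 172] [ 0.533 -0.01   0.115]
red [505 363  31  30 712] [0.713 0.598 0.085]
orange [593  22  47  23 279] [-0.75   0.447 -0.022]
orange [  9  72  24  23 157] [ 0.658 -1.336 -0.124]
orange [313 166  50  26 227] [ 0.514 -0.027  0.121]
orange [ 301  304  102   89 4093] [0.898 0.256 0.2  ]
orange [531 364  29  27 528] [0.678 0.648 0.086]
tealy [292 158   9   9  54] [ 0.51  -0.167  0.1  ]
tealy [338 169  19  13 124] [ 0.419 -0.041  0.022]
tealy [199 174  36  16 495] [ 0.664 -0.34   0.03 ]
tealy [264 181  16  17 169] [ 0.657 -0.135  0.168]
tealy [379 193  11  15  97] [0.478 0.11  0.098]
tealy [ 478  337  116   63 2352] [0.652 0.605 0.031]
```

View pics/c1.png

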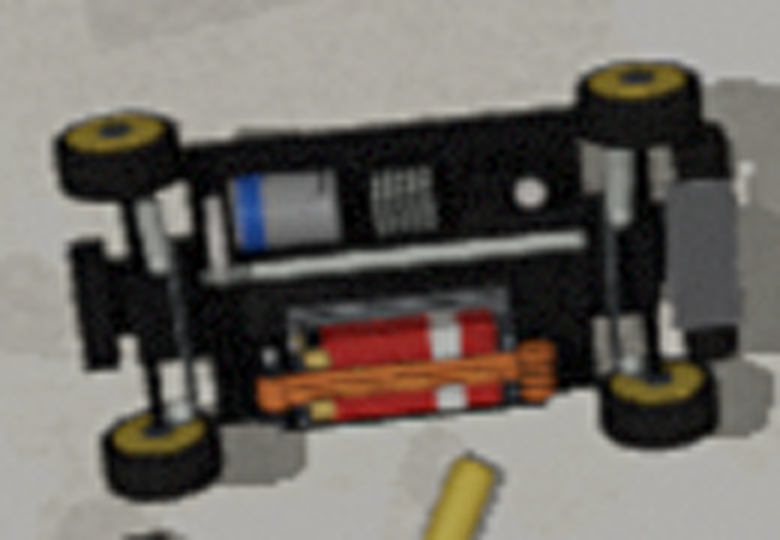

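View pics/c2.png

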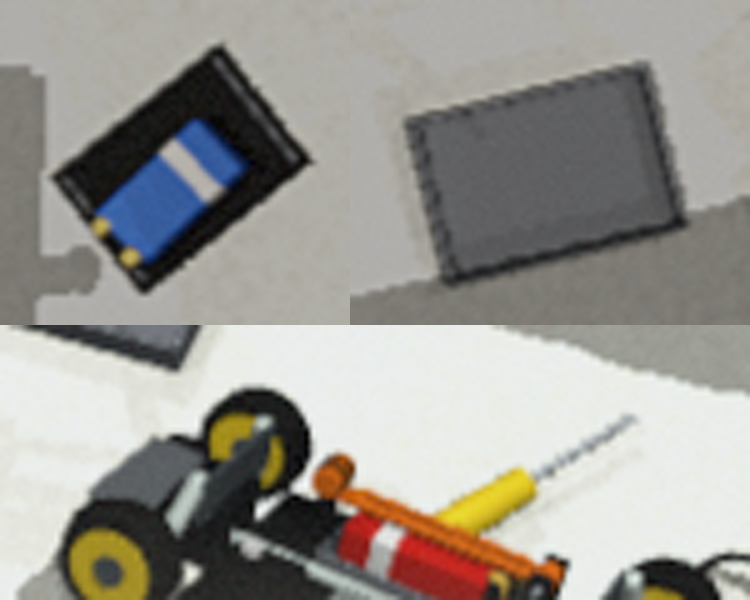

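The first crop shows the lever's hinge at about (270,390) on the left (+y) and its grip at (537,370), with the red pack between them and its white band at (447,340). The second shows the blue pack at about (170,190) with its terminals at (115,240), lower left, and the tray centred at (545,170).

```bash
python3 - <<'E'
from h import *
out={}
Ps={};H={}
for n in("top","scene"):
    F=np.load(f"pics/{n}0.npz"); Ps[n]=cloud(n,F["d"]); H[n]=cv2.cvtColor(F["p"],cv2.COLOR_BGR2HSV)
def rect(q):
    r=cv2.minAreaRect(q[:,:2].astype(np.float32)*1000); return np.round(r[0],1),np.round(r[1],1),round(r[2],1)
for n in Ps:
    P=Ps[n]; X,Y,Z=P[...,0],P[...,1],P[...,2]
    m=(abs(X-.43)<.09)&(abs(Y-.34)<.09)
    b=m&(Z>.019)&(Z<.04); print(n,"blue",rect(P[b]),np.median(Z[b]),Z[b].std(), b.sum())
    g=m&(H[n][...,2]<60)&(Z<.02)&(Z>-.01); print(" mat",rect(P[g|b]))
    t=(abs(X-.39)<.1)&(abs(Y+.24)<.12)&(Z>.013)&(Z<.035); 
    k,l,s,c=cv2.connectedComponentsWithStats(t.astype(np.uint8)); i=1+s[1:,4].argmax(); print(" tray",s[i],rect(P[l==i]))
    yaw=np.deg2rad(6.6)
    # hubs: yellow comps
    w=cv2.inRange(H[n],(22,150,80),(32,255,255))>0
    k,l,s,c=cv2.connectedComponentsWithStats((w&(Z>.08)).astype(np.uint8))
    for i in range(1,k):
        if s[i,4]>20: print("  hub",P[l==i].mean(0).round(4))
    for yd in(5.6,6.1,6.6,7.1,7.6):
        Rc=(R.from_euler('z',yd,degrees=True)*R.from_euler('y',-.47)).as_matrix()
        box=(abs(X-.52)<.06)&(abs(Y+.02)<.1)
        red=((H[n][...,0]<6)|(H[n][...,0]>175))&(H[n][...,1]>150)&(H[n][...,2]>60)&box&(Z>.08)
        q=(P[red]-[.51,-.02,.1])@Rc
        org=(H[n][...,0]>6)&(H[n][...,0]<19)&(H[n][...,1]>150)&(H[n][...,2]>70)&box&(Z>.08)
        o=(P[org]-[.51,-.02,.1])@Rc
        pc=lambda a:np.percentile(a,[2,50,98],axis=0).round(4).tolist()
        if yd==6.6: print(" red",red.sum(),pc(q),"\n org",org.sum(),pc(o))
        mm=(o[:,1]>-.05)&(o[:,1]<.05); print("   bar slope",yd,np.polyfit(o[mm,1],o[mm,0],1).round(4))
E
```

```text
top blue (array([422.3, 353.8]), array([46.5, 98.7]), 45.2) 0.028464036315195784 0.0031796439270644827 446
 mat (array([438.5, 349.2]), array([ 96.7, 136.5]), 39.3)
 tray [381 237  30  40 129] (array([ 389.6, -325.6]), array([110.4,  96.3]), 14.2)
  hub [0.6935 0.5451 0.0877]
  hub [0.7014 0.7295 0.0863]
  hub [ 0.6534 -0.1401  0.1737]
  hub [0.6257 0.63   0.1422]
  hub [0.6171 0.1084 0.2298]
  hub [ 0.5075 -0.1584  0.101 ]
  hub [0.4774 0.0986 0.0995]
   bar slope 5.6 [-1.6072  0.0801]
   bar slope 6.1 [-1.5802  0.0801]
 red 257 [[-0.0167, -0.0555, -0.0077], [0.0199, -0.0068, 0.0094], [0.6038, 0.0278, 1.2588]] 
 org 290 [[-0.0049, -0.0793, 0.0095], [0.0097, -0.016, 0.0209], [0.6038, 0.0624, 1.2588]]
   bar slope 6.6 [-1.5533  0.0802]
   bar slope 7.1 [-1.5264  0.0802]
   bar slope 7.6 [-1.4473  0.0794]
scene blue (array([426.1, 356.2]), array([49., 98.]), 46.5) 0.02793792191198874 0.0029729779416451524 554
 mat (array([417.6, 352.2]), array([ 66.7, 103.1]), 44.1)
 tray [255 115  42  32 162] (array([ 393.1, -323.5]), array([119.1,  99.1]), 13.8)
  hub [ 0.5107 -0.1662  0.0985]
  hub [ 0.5361 -0.1169  0.1371]
  hub [ 0.6571 -0.1363  0.1675]
  hub [0.4779 0.1084 0.099 ]
  hub [0.6763 0.6182 0.0956]
   bar slope 5.6 [-0.0193  0.0123]
   bar slope 6.1 [-0.0116  0.0123]
 red 240 [[0.0115, -0.0495, -0.0111], [0.0282, -0.0005, 0.004], [0.0338, 0.0329, 0.0107]] 
 org 239 [[-0.0007, -0.0729, 0.0111], [0.0121, -0.0075, 0.0175], [0.023, 0.0657, 0.0301]]
   bar slope 6.6 [-0.004   0.0123]
   bar slope 7.1 [0.0037 0.0123]
   bar slope 7.6 [0.0113 0.0124]
```

```bash
cat > loc.py <<'E'
from h import *
for n in("top","scene"):
    F=np.load(f"pics/{n}0.npz"); P=cloud(n,F["d"]); h=cv2.cvtColor(F["p"],cv2.COLOR_BGR2HSV)
    X,Y,Z=P[...,0],P[...,1],P[...,2]
    box=(abs(X-.52)<.07)&(abs(Y+.02)<.11)&(Z>.08)&(Z<.16)
    org=box&(h[...,0]>6)&(h[...,0]<19)&(h[...,1]>150)&(h[...,2]>70)
    red=box&((h[...,0]<6)|(h[...,0]>175))&(h[...,1]>150)&(h[...,2]>60)
    wht=box&(h[...,1]<60)&(h[...,2]>130)
    for yd in (6.3,6.8,7.3):
        Rc=(R.from_euler('z',yd,degrees=True)*R.from_euler('y',-.47)).as_matrix()
        f=lambda m:(P[m]-[.51,-.02,.1])@Rc*1000
        o,q=f(org),f(red); mm=abs(o[:,1]+10)<45; print(n,yd,"slope",np.polyfit(o[mm,1],o[mm,0],1).round(4))
        if yd==6.8:
            for nm,a in(("org",o),("red",q),("red upslope half",q[q[:,0]>20])): print(nm,len(a),np.percentile(a,[1,10,50,90,99],axis=0).round(1).tolist())
            g=o[o[:,1]<-65]; print("grip",len(g),g.min(0).round(1),g.max(0).round(1),np.median(g,0).round(1))
            hub=(h[...,0]>21)&(h[...,0]<33)&(h[...,1]>140)&(h[...,2]>70)&(Z>.08)&(Z<.2)&(abs(X-.55)<.13)&(abs(Y+.02)<.17)
            hb=f(hub); k=cv2.kmeans(hb[:,:2].astype(np.float32),4,None,(3,50,.1),5,2)[1].ravel()
            for i in range(4): print("hub",(k==i).sum(),np.median(hb[k==i],0).round(1))
E
python3 loc.py
```

```text
top 6.3 slope [-0.0275  8.3585]
top 6.8 slope [-0.02    8.3565]
org 268 [[-11.4, -80.3, 7.3], [0.1, -72.5, 14.7], [9.1, -10.6, 20.4], [15.4, 52.2, 30.1], [20.7, 64.4, 34.4]]
red 237 [[-17.8, -56.1, -12.5], [-12.4, -49.2, -0.7], [18.5, -4.0, 9.0], [28.4, 22.9, 13.6], [30.6, 29.4, 17.2]]
red upslope half 108 [[20.2, -53.0, -6.6], [21.8, -47.1, -3.5], [26.7, -1.6, 7.6], [29.2, 23.5, 11.9], [31.3, 31.8, 14.7]]
grip 50 [ -6.  -81.1  20.9] [ 22.  -65.1  41.4] [ 10.8 -73.2  30.5]
hub 47 [-16.5 125.3   8.1]
hub 53 [ 147.7 -135.3    6.9]
hub 48 [147.8 121.2   7.3]
hub 50 [ -16.4 -139.8    8.9]
top 7.3 slope [-0.0125  8.3545]
scene 6.3 slope [-9.00000e-04  1.22967e+01]
scene 6.8 slope [6.70000e-03 1.22956e+01]
org 239 [[-2.2, -74.3, 10.1], [6.6, -67.3, 13.7], [12.2, -7.5, 17.6], [19.2, 50.5, 25.3], [23.2, 66.3, 30.9]]
red 240 [[9.7, -50.7, -11.8], [16.1, -44.3, -7.4], [28.2, -0.6, 4.0], [32.2, 26.8, 9.2], [34.7, 34.3, 11.9]]
red upslope half 195 [[20.7, -50.5, -11.8], [24.1, -43.9, -7.8], [28.9, -0.5, 1.6], [32.4, 28.0, 8.8], [34.8, 34.7, 10.6]]
grip 34 [  0.7 -75.7  14. ] [ 23.8 -65.6  33.8] [ 18.4 -70.2  26.7]
hub 95 [ 148.4 -121.4    0.8]
hub 103 [-15.6 131.9   8.3]
hub 85 [ -15.9 -141.2    5.9]
hub 89 [ 1.481e+02 -1.440e+02 -1.000e-01]
scene 7.3 slope [ 0.0143 12.2947]
```

```bash
cat >> h.py <<'E'
YAW=6.8; OFF=np.array([10.3,-2.5,-14])/1000
Rc=(R.from_euler('z',YAW,degrees=True)*R.from_euler('y',-.47)).as_matrix()
O=np.array([.51,-.02,.1])+Rc@OFF
RT=np.stack([Rc[:,1],Rc[:,0],-Rc[:,2]],1)   # tool in the chassis
def bay(x,y,z): return O+Rc@(np.array([x,y,z])/1000)
def down(yaw): return R.from_euler('xyz',[180,0,yaw],degrees=True).as_matrix()
def cur():
    s=sensors.state(); return np.array(s["tool_pos"]),R.from_euler('xyz',s["tool_rot"],degrees=True).as_matrix(),s
def plan(p1,R1,n=None,start=None,v=.9):
    p0,R0=start if start else cur()[:2]
    w=R.from_matrix(R0.T@R1).as_rotvec()
    n0=n or max(1,int(np.ceil(np.degrees(np.linalg.norm(w))/6.5)))
    while True:
        A=sum(R0@R.from_rotvec(w*k/n0).as_matrix() for k in range(n0))
        s=np.linalg.solve(A,np.asarray(p1)-p0)/.02
        if n or abs(s).max()<=v: break
        n0+=1
    print("rows",n0,"row",(w/n0/np.pi).round(4).tolist()+s.round(3).tolist(),"target",np.round(p1,4))
    return p1,R1
E
python3 - <<'E'
from h import *
print("bay",O)
c=[ray("top",*q,.022) for q in((381.4,243.6),(429.6,233),(437.6,264.4),(390,276.4))]
print("tray",np.mean(c,0),[np.degrees(np.arctan2(*(c[a]-c[b])[[1,0]])) for a,b in((0,1),(3,2))],np.linalg.norm(c[0]-c[1]),np.linalg.norm(c[1]-c[2]))
Z=cloud("top",np.load("pics/top0.npz")["d"]); print("box h",Z[240:270,470:510,2].max())
a=plan([.33,-.45,.33],cur()[1])
b=plan(bay(0,-66,130),RT,start=a)
E
```

```text
bay [ 0.52571037 -0.02064436  0.09218277]
tray [ 0.39811801 -0.3597209   0.022     ] [np.float64(103.18379965333835), np.float64(104.80712021962326)] 0.15994400822536176 0.10367558309553969
box h 1.4957656075979122
rows 7 row [0.0, 0.0, 0.0, 0.784, -0.556, -0.693] target [ 0.33 -0.45  0.33]
rows 22 row [-0.0059, 0.0043, -0.0178, 0.893, -0.21, 0.286] target [ 0.4751 -0.0932  0.2081]
```

Call:
move_arm([
  [[0,0,0,0.784,-0.556,-0.693,0.05],[0,0,0,0.784,-0.556,-0.693,0.05],[0,0,0,0.784,-0.556,-0.693,0.05],[0,0,0,0.784,-0.556,-0.693,0.05],[0,0,0,0.784,-0.556,-0.693,0.05],[0,0,0,0.784,-0.556,-0.693,0.05],[0,0,0,0.784,-0.556,-0.693,0.05]],
])

```text
time: 0.68
tool_pos: [0.3303, -0.449, 0.3309]
tool_rot: [-180.0, 0.0, 24.9]
ft_force: [0.4, 1.1, -0.0]
opening: 0.572
grasp_force: 0.0
```

Call:
move_arm([
  [[-0.0059,0.0043,-0.0178,0.893,-0.21,0.286,0.05],[-0.0059,0.0043,-0.0178,0.893,-0.21,0.286,0.05],[-0.0059,0.0043,-0.0178,0.893,-0.21,0.286,0.05],[-0.0059,0.0043,-0.0178,0.893,-0.21,0.286,0.05],[-0.0059,0.0043,-0.0178,0.893,-0.21,0.286,0.05],[-0.0059,0.0043,-0.0178,0.893,-0.21,0.286,0.05],[-0.0059,0.0043,-0.0178,0.893,-0.21,0.286,0.05],[-0.0059,0.0043,-0.0178,0.893,-0.21,0.286,0.05]],
])

```text
time: 1.35
tool_pos: [0.4285, -0.3399, 0.2874]
tool_rot: [170.4, -4.1, 51.1]
ft_force: [0.2, 0.3, -0.0]
opening: 0.526
grasp_force: 0.0
```

Call:
move_arm([
  [[-0.0059,0.0043,-0.0178,0.893,-0.21,0.286,0.05],[-0.0059,0.0043,-0.0178,0.893,-0.21,0.286,0.05],[-0.0059,0.0043,-0.0178,0.893,-0.21,0.286,0.05],[-0.0059,0.0043,-0.0178,0.893,-0.21,0.286,0.05],[-0.0059,0.0043,-0.0178,0.893,-0.21,0.286,0.05],[-0.0059,0.0043,-0.0178,0.893,-0.21,0.286,0.05],[-0.0059,0.0043,-0.0178,0.893,-0.21,0.286,0.05]],
])

```text
time: 1.93
tool_pos: [0.4736, -0.2192, 0.2512]
tool_rot: [161.2, -3.8, 74.2]
ft_force: [-0.3, -0.0, -0.6]
opening: 0.527
grasp_force: 0.0
```

```bash
python3 - <<'E'
from h import *
p,r,s=cur(); print(p,s["tool_rot"],s["time"],s["opening"])
plan(bay(0,-66,130),RT)
E
```

```text
[ 0.47360359 -0.21921778  0.2512254 ] [161.19893603  -3.83187956  74.22480764] 1.9333 0.5268381621069811
rows 7 row [-0.0058, 0.0042, -0.0177, 0.887, -0.211, 0.288] target [ 0.4751 -0.0932  0.2081]
```

Call:
move_arm([
  [[-0.0058,0.0042,-0.0177,0.887,-0.211,0.288,0.05],[-0.0058,0.0042,-0.0177,0.887,-0.211,0.288,0.05],[-0.0058,0.0042,-0.0177,0.887,-0.211,0.288,0.05],[-0.0058,0.0042,-0.0177,0.887,-0.211,0.288,0.05],[-0.0058,0.0042,-0.0177,0.887,-0.211,0.288,0.05],[-0.0058,0.0042,-0.0177,0.887,-0.211,0.288,0.05],[-0.0058,0.0042,-0.0177,0.887,-0.211,0.288,0.05],[0,0,0,0,0,0,0.05]],
])

```text
time: 2.6
tool_pos: [0.4738, -0.0917, 0.2071]
tool_rot: [153.2, -0.1, 96.9]
ft_force: [0.3, 0.1, -0.4]
opening: 0.525
grasp_force: 0.0
```

```bash
python3 - <<'E'
from h import *
p,r,s=cur(); print(p,s["tool_rot"],(Rc.T@(p-O)*1000).round(1))
out=[]
for n in("top","scene"):
    im,d=eyes.read_camera(n); np.savez(f"pics/{n}1.npz",p=im,d=d)
    u0=proj(n,bay(0,-66,60)); x,y=int(u0[0])-40,int(u0[1])-40
    c=cv2.resize(im[y:y+80,x:x+80],None,fx=5,fy=5,interpolation=cv2.INTER_CUBIC)
    for q,col in((p+r@[0,0,.019],(0,255,0)),(p+r@[0,.025,.019],(255,255,0)),(p+r@[0,-.025,.019],(255,255,0)),(bay(0,-66,38),(255,0,255))):
        a=(proj(n,q)-[x,y]+.5)*5; cv2.drawMarker(c,(int(a[0]),int(a[1])),col,0,12,1)
    out.append(c)
cv2.imwrite("pics/c3.png",np.hstack(out))
E
```

```text
[ 0.47375142 -0.09171198  0.20712833] [ 1.53174486e+02 -9.22957857e-02  9.69274757e+01] [ -1.4 -64.4 129.7]
```

View pics/c3.png

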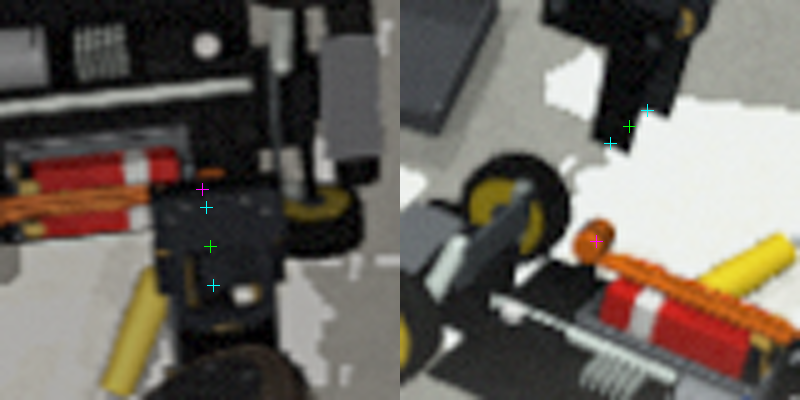

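The scene crop shows the fingertips at about (612,150) and (660,112), roughly 1.5 px right of my markers, and the orange barrel at (594,241). That puts the chassis about 2 mm further towards -y than I had it, so I'll correct that and go down to the grip.

```bash
sed -i 's/OFF=np.array(\[10.3,-2.5,-14\])/OFF=np.array([10.3,-4.5,-14])/' h.py; python3 - <<'E'
from h import *
plan(bay(0,-66,39),RT,n=6)
E
```

```text
rows 6 row [-0.0, 0.0, -0.0002, -0.009, -0.003, 0.761] target [ 0.5162 -0.0903  0.127 ]
```

Call:
move_arm([
  [[0,0,0,-0.009,-0.003,0.761,0.05],[0,0,0,-0.009,-0.003,0.761,0.05],[0,0,0,-0.009,-0.003,0.761,0.05],[0,0,0,-0.009,-0.003,0.761,0.05],[0,0,0,-0.009,-0.003,0.761,0.05],[0,0,0,-0.009,-0.003,0.761,0.05],[0,0,0,0,0,0,0.05]],
])

```text
time: 3.28
tool_pos: [0.5172, -0.0911, 0.1254]
tool_rot: [153.1, -0.1, 96.6]
ft_force: [-0.4, 0.9, 0.5]
opening: 0.525
grasp_force: 0.0
```

Call:
move_arm([
  [[0,0,0,0,0,0,-0.6],[0,0,0,0,0,0,-0.6],[0,0,0,0,0,0,-0.6],[0,0,0,0,0,0,-0.6],[0,0,0,0,0,0,-0.6]],
])

```text
time: 3.7
tool_pos: [0.5136, -0.0909, 0.1262]
tool_rot: [153.3, 0.1, 96.6]
ft_force: [-15.8, -8.6, -1.2]
opening: 0.273
grasp_force: 30.0
```

Call:
move_arm([
  [[0,0,0,0,-0.1,0,-0.6],[0,0,0,0,-0.1,0,-0.6],[0,0,0,0,0,0,-0.6]],
])

```text
time: 3.95
tool_pos: [0.513, -0.0911, 0.126]
tool_rot: [153.0, 0.0, 96.6]
ft_force: [0.1, -1.4, 4.7]
opening: 0.272
grasp_force: 30.0
```

```bash
python3 - <<'E'
from h import *
p,r,s=cur(); print(p,s["ft_force"],Rc.T@s["ft_force"],(Rc.T@(p-O)*1000).round(1))
E
```

```text
[ 0.51302885 -0.09108301  0.12602388] [ 0.06623798 -1.36587689  4.70555972] [ 2.04553462 -1.36411148  4.23878372] [ -3.3 -66.4  39.7]
```

```bash
sed -i 's/OFF=np.array(\[10.3,-4.5,-14\])/OFF=np.array([6.9,-4.5,-13.5])/' h.py; python3 - <<'E'
from h import *
t=np.linspace(0,1.9,21); y=-132*np.cos(t)+8*np.sin(t); z=132*np.sin(t)+8*np.cos(t)
for a,b in zip(np.diff(y)/20,-np.diff(z)/20): print(round(a,2),round(b,2))
E
```

```text
0.07 -0.62
0.13 -0.62
0.18 -0.6
0.24 -0.58
0.29 -0.55
0.35 -0.52
0.39 -0.49
0.44 -0.45
0.48 -0.41
0.52 -0.36
0.55 -0.31
0.57 -0.25
0.6 -0.2
0.61 -0.14
0.62 -0.08
0.63 -0.02
0.63 0.04
0.62 0.1
0.61 0.15
0.59 0.21
```

Call:
move_arm([
  [[0,0,0,0.07,0,-0.62,-0.6],[0,0,0,0.13,0,-0.62,-0.6],[0,0,0,0.18,0,-0.6,-0.6],[0,0,0,0.24,0,-0.58,-0.6],[0,0,0,0.29,0,-0.55,-0.6],[0,0,0,0.35,0,-0.52,-0.6],[0,0,0,0.39,0,-0.49,-0.6]],
])

```text
time: 4.53
tool_pos: [0.4731, -0.0623, 0.1972]
tool_rot: [153.0, 0.1, 96.6]
ft_force: [5.0, 1.0, -2.5]
opening: 0.265
grasp_force: 30.0
```

Call:
move_arm([
  [[0,0,0,0.44,0,-0.45,-0.6],[0,0,0,0.48,0,-0.41,-0.6],[0,0,0,0.52,0,-0.36,-0.6],[0,0,0,0.55,0,-0.31,-0.6],[0,0,0,0.57,0,-0.25,-0.6],[0,0,0,0.6,0,-0.2,-0.6],[0,0,0,0.61,0,-0.14,-0.6]],
])

```text
time: 5.12
tool_pos: [0.4452, 0.0105, 0.235]
tool_rot: [152.9, 0.1, 96.6]
ft_force: [-0.1, -2.5, 0.2]
opening: 0.268
grasp_force: 30.0
```

Call:
move_arm([
  [[0,0,0,0.62,0,-0.08,-0.6],[0,0,0,0.63,0,-0.02,-0.6],[0,0,0,0.63,0,0.04,-0.6],[0,0,0,0.62,0,0.1,-0.6],[0,0,0,0.61,0,0.15,-0.6],[0,0,0,0.59,0,0.21,-0.6],[0,0,0,0,0,0,-0.6]],
])

```text
time: 5.7
tool_pos: [0.44, 0.0859, 0.2276]
tool_rot: [153.0, -0.0, 96.8]
ft_force: [-5.3, 5.1, 10.9]
opening: 0.252
grasp_force: 30.0
```

```bash
python3 - <<'E'
from h import *
p,r,s=cur(); print(p,s["tool_rot"],Rc.T@s["ft_force"],(Rc.T@(p-O)*1000).round(1),s["opening"],s["joint_pos"])
E
```

```text
[0.44000017 0.0859221  0.22756426] [ 1.52966378e+02 -1.43365338e-02  9.67522443e+01] [ 0.82648859  5.70577727 11.86075686] [1.00e-01 1.18e+02 1.53e+02] 0.2521147284437777 [  1.13060075   7.15677647 128.92423837   8.71068954  17.18488214
 -13.33166358]
```

```bash
python3 - <<'E'
from h import *
a=plan(bay(0,0,153),RT,n=7)
plan(bay(0,0,30),RT,n=7,start=a)
E
```

```text
rows 7 row [0.0001, 0.0, -0.0, -0.843, -0.0, 0.0] target [ 0.4539 -0.0312  0.2275]
rows 7 row [0.0, 0.0, 0.0, 0.0, -0.0, 0.879] target [ 0.5092 -0.0246  0.1178]
```

Call:
move_arm([
  [[0,0,0,0,0,0,0.2],[0,0,0,0,0,0,0.2],[0,0,0,0,0,0,0.2],[0,0,0,0,0,0,0.2]],
])

```text
time: 6.03
tool_pos: [0.4401, 0.0842, 0.2269]
tool_rot: [153.1, -0.0, 96.6]
ft_force: [1.0, -0.7, -0.8]
opening: 0.479
grasp_force: 0.0
```

Call:
move_arm([
  [[0,0,0,-0.84,0,0,0.47],[0,0,0,-0.84,0,0,0.47],[0,0,0,-0.84,0,0,0.47],[0,0,0,-0.84,0,0,0.47],[0,0,0,-0.84,0,0,0.47],[0,0,0,-0.84,0,0,0.47],[0,0,0,-0.84,0,0,0.47],[0,0,0,0,0,0,0.47]],
])

```text
time: 6.7
tool_pos: [0.4544, -0.0347, 0.2269]
tool_rot: [153.0, 0.0, 96.5]
ft_force: [0.2, -0.1, -0.0]
opening: 0.738
grasp_force: 0.0
```

```bash
python3 - <<'E'
from h import *
p,r,s=cur(); print(p,s["opening"],(Rc.T@(p-O)*1000).round(1))
im,d=eyes.read_camera("scene"); np.savez("pics/scene2.npz",p=im,d=d)
c=im[110:250,220:420]; c=cv2.resize(c,None,fx=4,fy=4,interpolation=cv2.INTER_CUBIC); 
for q in (bay(23,-48,25),bay(-23,-48,25),bay(23,48,25),bay(-23,48,25)):
    a=(proj("scene",q)-[220,110]+.5)*4; cv2.drawMarker(c,(int(a[0]),int(a[1])),(0,255,0),0,10,1)
cv2.imwrite("pics/c4.png",c)
plan(bay(0,0,30),RT,n=7)
E
```

```text
[ 0.45441197 -0.03470855  0.2268752 ] 0.7379679020635911 [ -0.2  -3.5 152.4]
rows 7 row [-0.0, 0.0001, -0.0002, 0.019, 0.004, 0.874] target [ 0.5092 -0.0246  0.1178]
```

View pics/c4.png

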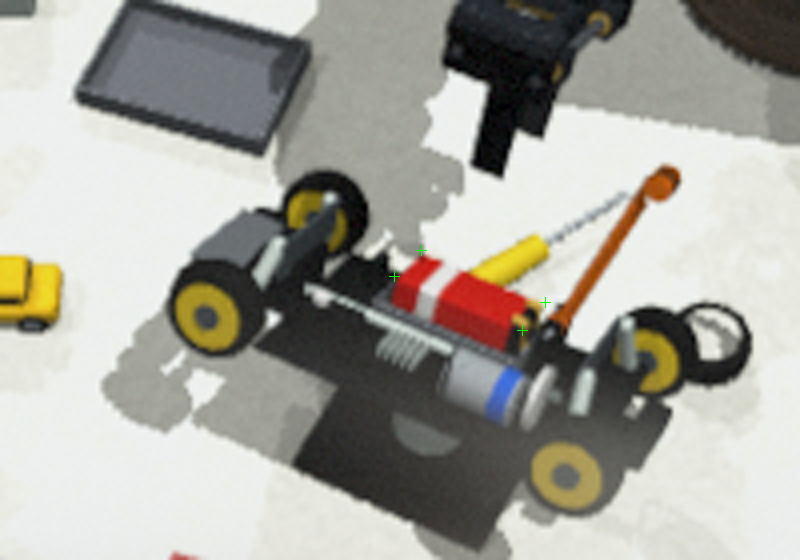

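The scene crop shows the lever open, with its grip at (663,183) leaning past upright. The pack top (400–540, 257–340) sits where predicted to within about 1.5 px, so I'll descend to it.

Call:
move_arm([
  [[0,0,0,0.019,0.004,0.874,0.47],[0,0,0,0.019,0.004,0.874,0.47],[0,0,0,0.019,0.004,0.874,0.47],[0,0,0,0.019,0.004,0.874,0.47],[0,0,0,0.019,0.004,0.874,0.47],[0,0,0,0.019,0.004,0.874,0.47],[0,0,0,0.019,0.004,0.874,0.47],[0,0,0,0,0,0,0.47]],
])

```text
time: 7.42
tool_pos: [0.5083, -0.0224, 0.1179]
tool_rot: [153.2, -0.1, 96.7]
ft_force: [0.3, -0.3, -0.3]
opening: 0.737
grasp_force: 0.0
```

Call:
move_arm([
  [[0,0,0,0,0,0,-0.3],[0,0,0,0,0,0,-0.3],[0,0,0,0,0,0,-0.3],[0,0,0,0,0,0,-0.3],[0,0,0,0,0,0,-0.3],[0,0,0,0,0,0,-0.3]],
])

```text
time: 7.92
tool_pos: [0.5079, -0.0233, 0.1206]
tool_rot: [153.0, -0.0, 96.7]
ft_force: [-6.5, 0.0, 7.1]
opening: 0.479
grasp_force: 30.0
```

```bash
python3 - <<'E'
from h import *
p,r,s=cur(); print(p,s["opening"]*95,s["grasp_force"],(Rc.T@s["ft_force"]).round(1),(Rc.T@(p-O)*1000).round(1))
a=plan(bay(0,0,160),RT,n=8)
tr=np.array([.398,-.36,0])
b=plan(tr+[0,0,.16],down(104),start=a)
c=plan(tr+[0,0,.036],down(104),start=b)
E
```

```text
[ 0.50786097 -0.02328883  0.12058089] 45.5482183167084 30.00305861234665 [-2.5  0.8  9.3] [ 0.2  1.5 33. ]
rows 8 row [0.0, 0.0, -0.0001, -0.01, -0.001, -0.794] target [ 0.4508 -0.0316  0.2337]
rows 18 row [0.0083, 0.0005, -0.0022, -0.87, -0.351, 0.129] target [ 0.398 -0.36   0.16 ]
rows 7 row [0.0, 0.0, 0.0, -0.0, -0.0, 0.886] target [ 0.398 -0.36   0.036]
```

Call:
move_arm([
  [[0,0,0,0,0,-0.3,-0.3],[0,0,0,0,0,-0.6,-0.3],[0,0,0,0,0,-0.8,-0.3],[0,0,0,0,0,-0.9,-0.3],[0,0,0,0,0,-0.9,-0.3],[0,0,0,0,0,-0.9,-0.3],[0,0,0,0,0,-0.9,-0.3],[0,0,0,0,0,-0.9,-0.3]],
])

```text
time: 8.58
tool_pos: [0.4515, -0.0301, 0.2313]
tool_rot: [153.1, 0.0, 96.6]
ft_force: [0.7, 0.0, -1.4]
opening: 0.48
grasp_force: 30.0
```

```bash
python3 - <<'E'
from h import *
p,r,s=cur(); print(p,s["opening"]*95,s["grasp_force"],s["ft_force"].round(1),(Rc.T@(p-O)*1000).round(1))
tr=np.array([.398,-.36,0])
b=plan(tr+[0,0,.13],down(104),v=.95)
Ps=[]
for n in("top","scene"):
    im,d=eyes.read_camera(n); np.savez(f"pics/{n}3.npz",p=im,d=d)
    u=proj(n,p); x,y=int(u[0])-40,int(u[1])-40
    Ps.append(cv2.resize(im[y:y+80,x:x+80],None,fx=5,fy=5,interpolation=cv2.INTER_CUBIC))
cv2.imwrite("pics/c5.png",np.hstack(Ps))
E
```

```text
[ 0.45150485 -0.03013581  0.23131757] 45.57713353903153 29.999162256717682 [ 0.7  0.  -1.4] [ -0.3   1.4 157.4]
rows 17 row [0.0088, 0.0006, -0.0024, -0.925, -0.393, 0.215] target [ 0.398 -0.36   0.13 ]
```

View pics/c5.png

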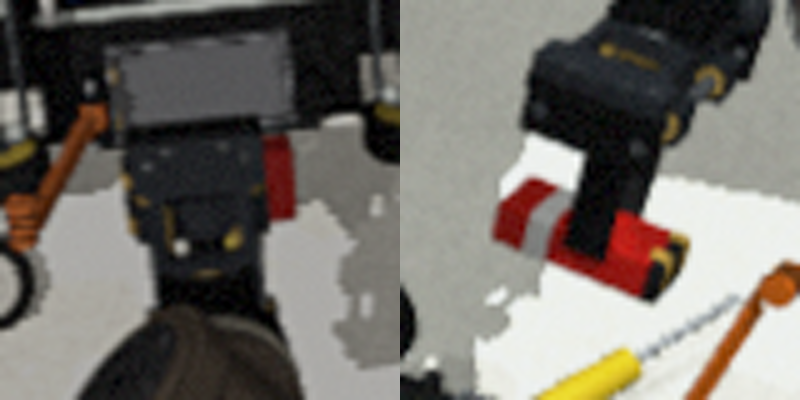

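The crop shows the red pack held near its middle and square to the fingers at (590,240). The top half shows the bay empty at (205,90) and the lever still open. On to the tray.

Call:
move_arm([
  [[0.0083,0.0005,-0.0022,-0.87,-0.36,0.129,-0.3],[0.0083,0.0005,-0.0022,-0.87,-0.36,0.129,-0.3],[0.0083,0.0005,-0.0022,-0.87,-0.36,0.129,-0.3],[0.0083,0.0005,-0.0022,-0.87,-0.36,0.129,-0.3],[0.0083,0.0005,-0.0022,-0.87,-0.36,0.129,-0.3],[0.0083,0.0005,-0.0022,-0.87,-0.36,0.129,-0.3],[0.0083,0.0005,-0.0022,-0.87,-0.36,0.129,-0.3],[0.0083,0.0005,-0.0022,-0.87,-0.36,0.129,-0.3]],
])

```text
time: 9.35
tool_pos: [0.4266, -0.1752, 0.1894]
tool_rot: [165.1, 0.4, 99.9]
ft_force: [0.2, -0.6, -1.7]
opening: 0.481
grasp_force: 30.0
```

Call:
move_arm([
  [[0.0083,0.0005,-0.0022,-0.87,-0.36,0.129,-0.3],[0.0083,0.0005,-0.0022,-0.87,-0.36,0.129,-0.3],[0.0083,0.0005,-0.0022,-0.87,-0.36,0.129,-0.3],[0.0083,0.0005,-0.0022,-0.87,-0.36,0.129,-0.3],[0.0083,0.0005,-0.0022,-0.87,-0.36,0.129,-0.3],[0.0083,0.0005,-0.0022,-0.87,-0.36,0.129,-0.3],[0.0083,0.0005,-0.0022,-0.87,-0.36,0.129,-0.3],[0.0083,0.0005,-0.0022,-0.87,-0.36,0.129,-0.3]],
])

```text
time: 10.02
tool_pos: [0.4019, -0.3222, 0.16]
tool_rot: [177.0, 0.1, 103.2]
ft_force: [0.7, 0.0, -1.1]
opening: 0.483
grasp_force: 30.0
```

```bash
python3 - <<'E'
from h import *
p,r,s=cur(); print(p,s["tool_rot"],s["ft_force"].round(1))
tr=np.array([.398,-.36,0])
a=plan(tr+[0,0,.15],down(104),n=3)
b=plan(tr+[0,0,.045],down(104),start=a)
# empty bay, from the top view: rays of grey floor on the floor plane, in chassis axes
im=np.load("pics/top3.npz")["p"]; h=cv2.cvtColor(im,cv2.COLOR_BGR2HSV)
n="top";c=eyes.calibration(n);K=c["intrinsics"];T=c["world_from_camera"]
v,u=np.mgrid[:400,:640]; D=np.stack([(u-K[0,2])/K[0,0],(v-K[1,2])/K[1,1],np.ones(u.shape)],-1)@T[:3,:3].T
t=((O-T[:3,3])@Rc[:,2])/(D@Rc[:,2]); q=(T[:3,3]+D*t[...,None]-O)@Rc*1000
g=h[...,2].astype(int)
for y in(-30,-20,-10,0,10): 
    m=(abs(q[...,1]-y)<4)&(abs(q[...,0])<45); i=np.argsort(q[m][:,0]); print("y",y,[(round(a),b) for a,b in zip(q[m][i,0],g[m][i])][::2])
for x in(8,14): 
    m=(abs(q[...,0]-x)<2)&(abs(q[...,1])<70); i=np.argsort(q[m][:,1]); print("x",x,[(round(a),b) for a,b in zip(q[m][i,1],g[m][i])])
E
```

```text
[ 0.40191346 -0.32223961  0.16002924] [1.77036481e+02 1.31906101e-01 1.03162210e+02] [ 0.7  0.  -1.1]
rows 3 row [0.0055, 0.0003, -0.0015, -0.597, -0.215, 0.161] target [ 0.398 -0.36   0.15 ]
rows 6 row [0.0, 0.0, 0.0, 0.0, -0.0, 0.875] target [ 0.398 -0.36   0.045]
y -30 [(-44, np.int64(40)), (-41, np.int64(32)), (-37, np.int64(25)), (-36, np.int64(15)), (-33, np.int64(25)), (-30, np.int64(4)), (-30, np.int64(19)), (-26, np.int64(31)), (-23, np.int64(72)), (-23, np.int64(84)), (-20, np.int64(89)), (-16, np.int64(87)), (-13, np.int64(87)), (-9, np.int64(87)), (-6, np.int64(89)), (-3, np.int64(89)), (-2, np.int64(87)), (1, np.int64(89)), (4, np.int64(87)), (5, np.int64(87)), (8, np.int64(88)), (11, np.int64(89)), (12, np.int64(89)), (15, np.int64(88)), (18, np.int64(91)), (18, np.int64(89)), (22, np.int64(83)), (25, np.int64(50)), (28, np.int64(64)), (32, np.int64(37)), (35, np.int64(15)), (35, np.int64(24)), (38, np.int64(16)), (41, np.int64(19)), (42, np.int64(10)), (45, np.int64(20))]
y -20 [(-43, np.int64(36)), (-42, np.int64(48)), (-39, np.int64(31)), (-36, np.int64(26)), (-35, n
[... 4167 characters left out ...]
, (-18, np.int64(87)), (-18, np.int64(88)), (-15, np.int64(88)), (-12, np.int64(88)), (-9, np.int64(87)), (-6, np.int64(86)), (-3, np.int64(87)), (0, np.int64(90)), (3, np.int64(88)), (6, np.int64(88)), (7, np.int64(87)), (9, np.int64(88)), (10, np.int64(88)), (13, np.int64(88)), (16, np.int64(88)), (19, np.int64(90)), (22, np.int64(88)), (25, np.int64(87)), (28, np.int64(86)), (31, np.int64(86)), (34, np.int64(88)), (37, np.int64(88)), (37, np.int64(88)), (40, np.int64(89)), (40, np.int64(79)), (43, np.int64(60)), (47, np.int64(78)), (50, np.int64(103)), (53, np.int64(85)), (56, np.int64(21)), (59, np.int64(10)), (62, np.int64(6)), (65, np.int64(13)), (68, np.int64(13)), (68, np.int64(12))]
```

Call:
move_arm([
  [[0.0055,0.0003,-0.0015,-0.597,-0.215,0.161,-0.3],[0.0055,0.0003,-0.0015,-0.597,-0.215,0.161,-0.3],[0.0055,0.0003,-0.0015,-0.597,-0.215,0.161,-0.3],[0,0,0,0,0,0.875,-0.3],[0,0,0,0,0,0.875,-0.3],[0,0,0,0,0,0.875,-0.3],[0,0,0,0,0,0.875,-0.3],[0,0,0,0,0,0.875,-0.3]],
])

```text
time: 10.68
tool_pos: [0.3982, -0.3594, 0.0628]
tool_rot: [180.0, 0.1, 104.0]
ft_force: [-0.7, 1.0, -2.2]
opening: 0.481
grasp_force: 30.0
```

Call:
move_arm([
  [[0,0,0,0,0,0.6,-0.3],[0,0,0,0,0,0.4,-0.3],[0,0,0,0,0,0,-0.3]],
])

```text
time: 10.93
tool_pos: [0.3978, -0.3589, 0.0423]
tool_rot: [-180.0, -0.1, 104.0]
ft_force: [0.3, 0.6, -1.7]
opening: 0.48
grasp_force: 30.0
```

Call:
move_arm([
  [[0,0,0,0,0,0.1,-0.3],[0,0,0,0,0,0.1,-0.3],[0,0,0,0,0,0,-0.3]],
])

```text
time: 11.18
tool_pos: [0.3983, -0.3596, 0.0403]
tool_rot: [179.9, 0.1, 103.9]
ft_force: [0.4, 0.0, -2.5]
opening: 0.476
grasp_force: 30.0
```

Call:
move_arm([
  [[0,0,0,0,0,0.1,-0.3],[0,0,0,0,0,0,-0.3]],
])

```text
time: 11.35
tool_pos: [0.3984, -0.3597, 0.0386]
tool_rot: [179.9, 0.1, 104.0]
ft_force: [0.4, 1.2, 2.9]
opening: 0.483
grasp_force: 30.0
```

Call:
move_arm([
  [[0,0,0,0,0,0.1,-0.3],[0,0,0,0,0,0,-0.3]],
])

```text
time: 11.52
tool_pos: [0.3985, -0.36, 0.0379]
tool_rot: [179.9, 0.2, 104.0]
ft_force: [-3.5, 1.4, 21.3]
opening: 0.484
grasp_force: 30.0
```

Call:
move_arm([
  [[0,0,0,0,0,-0.1,-0.3],[0,0,0,0,0,0,0.25],[0,0,0,0,0,0,0.25],[0,0,0,0,0,0,0.25],[0,0,0,0,0,0,0.25],[0,0,0,0,0,-0.5,0.25],[0,0,0,0,0,-0.9,0.25],[0,0,0,0,0,-0.9,0.25]],
])

```text
time: 12.18
tool_pos: [0.3978, -0.3591, 0.0846]
tool_rot: [180.0, -0.0, 103.9]
ft_force: [0.1, 0.5, -0.5]
opening: 0.623
grasp_force: 0.0
```

```bash
sed -i 's/-13.5\])/-14.7])/' h.py; python3 - <<'E'
from h import *
p,r,s=cur(); print(p,s["opening"]*95,s["ft_force"].round(1))
a=plan([.40,-.27,.34],down(104))
b=plan([.424,.355,.34],down(135.8),start=a,v=.95)
c=plan([.424,.355,.08],down(135.8),start=b)
E
```

```text
[ 0.39784534 -0.35910174  0.08457836] 59.1447000170737 [ 0.1  0.5 -0.5]
rows 15 row [0.0, -0.0, -0.0, 0.287, 0.079, -0.851] target [ 0.4  -0.27  0.34]
rows 29 row [0.0, 0.0, -0.0061, 0.931, 0.572, 0.0] target [0.424 0.355 0.34 ]
rows 15 row [0.0, 0.0, 0.0, -0.0, -0.0, 0.867] target [0.424 0.355 0.08 ]
```

```bash
python3 - <<'E'
from h import *
a=plan([.42,-.03,.32],down(118),n=16)
b=plan([.43,.24,.27],down(130),start=a,n=16)
c=plan([.424,.355,.08],down(135.8),start=b)
for k in("top","scene"):
  F=np.load(f"pics/{k}0.npz");h=cv2.cvtColor(F["p"],cv2.COLOR_BGR2HSV)
  m=cv2.inRange(h,(100,110,50),(128,255,255)); P=ray
  v,u=np.nonzero(m); q=np.array([ray(k,x,y,.029) for x,y in zip(u,v) if (150<x<225 and 215<y<265 and k=="top") or (440<x<492 and 225<y<262 and k=="scene")])
  print(k,cv2.minAreaRect((q[:,:2]*1000).astype(np.float32)))
E
```

```text
rows 16 row [0.0, -0.0, -0.0049, 0.941, 0.427, -0.736] target [ 0.42 -0.03  0.32]
rows 16 row [0.0, 0.0, -0.0042, 0.687, 0.494, 0.156] target [0.43 0.24 0.27]
rows 11 row [0.0, 0.0, -0.0029, 0.403, 0.334, 0.864] target [0.424 0.355 0.08 ]
top ((424.6824035644531, 350.24969482421875), (49.84938049316406, 91.43965911865234), 46.295989990234375)
scene ((428.6755676269531, 355.0907287597656), (51.60613250732422, 91.2554931640625), 44.35672378540039)
```

Call:
move_arm([
  [[0,0,-0.0049,0.94,0.43,-0.74,0.47],[0,0,-0.0049,0.94,0.43,-0.74,0.47],[0,0,-0.0049,0.94,0.43,-0.74,0.47],[0,0,-0.0049,0.94,0.43,-0.74,0.47],[0,0,-0.0049,0.94,0.43,-0.74,0.47],[0,0,-0.0049,0.94,0.43,-0.74,0.47],[0,0,-0.0049,0.94,0.43,-0.74,0.47],[0,0,-0.0049,0.94,0.43,-0.74,0.47]],
])

```text
time: 12.85
tool_pos: [0.4195, -0.1942, 0.2035]
tool_rot: [180.0, 0.1, 111.0]
ft_force: [-0.1, 0.5, 0.7]
opening: 0.737
grasp_force: 0.0
```

Call:
move_arm([
  [[0,0,-0.0049,0.94,0.43,-0.74,0.47],[0,0,-0.0049,0.94,0.43,-0.74,0.47],[0,0,-0.0049,0.94,0.43,-0.74,0.47],[0,0,-0.0049,0.94,0.43,-0.74,0.47],[0,0,-0.0049,0.94,0.43,-0.74,0.47],[0,0,-0.0049,0.94,0.43,-0.74,0.47],[0,0,-0.0049,0.94,0.43,-0.74,0.47],[0,0,-0.0049,0.94,0.43,-0.74,0.47]],
])

```text
time: 13.52
tool_pos: [0.4204, -0.0289, 0.3218]
tool_rot: [180.0, 0.1, 118.1]
ft_force: [0.2, 0.9, 0.5]
opening: 0.734
grasp_force: 0.0
```

Call:
move_arm([
  [[0,0,-0.0042,0.69,0.49,0.156,0.47],[0,0,-0.0042,0.69,0.49,0.156,0.47],[0,0,-0.0042,0.69,0.49,0.156,0.47],[0,0,-0.0042,0.69,0.49,0.156,0.47],[0,0,-0.0042,0.69,0.49,0.156,0.47],[0,0,-0.0042,0.69,0.49,0.156,0.47],[0,0,-0.0042,0.69,0.49,0.156,0.47],[0,0,-0.0042,0.69,0.49,0.156,0.47]],
])

```text
time: 14.18
tool_pos: [0.4317, 0.1058, 0.2958]
tool_rot: [180.0, 0.1, 124.1]
ft_force: [-0.7, -0.1, -1.1]
opening: 0.735
grasp_force: 0.0
```

Call:
move_arm([
  [[0,0,-0.0042,0.69,0.49,0.156,0.47],[0,0,-0.0042,0.69,0.49,0.156,0.47],[0,0,-0.0042,0.69,0.49,0.156,0.47],[0,0,-0.0042,0.69,0.49,0.156,0.47],[0,0,-0.0042,0.69,0.49,0.156,0.47],[0,0,-0.0042,0.69,0.49,0.156,0.47],[0,0,-0.0042,0.69,0.49,0.156,0.47],[0,0,-0.0042,0.69,0.49,0.156,0.47]],
])

```text
time: 14.85
tool_pos: [0.4284, 0.2409, 0.2707]
tool_rot: [180.0, 0.1, 130.2]
ft_force: [-1.0, 0.5, -0.4]
opening: 0.734
grasp_force: 0.0
```

```bash
python3 - <<'E'
from h import *
p,r,s=cur(); print(p,s["tool_rot"],s["opening"]*95,s["joint_pos"].round(0))
a=plan([.4225,.354,.08],down(135.7))
b=plan([.4225,.354,.035],down(135.7),start=a)
E
```

```text
[0.42844351 0.2409436  0.27072795] [1.79978793e+02 8.99224354e-02 1.30191340e+02] 69.75108439912665 [ 22.  15. 105.  -0.  60. -18.]
rows 11 row [0.0, 0.0, -0.0028, 0.397, 0.329, 0.867] target [0.4225 0.354  0.08  ]
rows 3 row [0.0, 0.0, 0.0, -0.0, -0.0, 0.75] target [0.4225 0.354  0.035 ]
```

Call:
move_arm([
  [[0,0,-0.0028,0.397,0.329,0.867,0.47],[0,0,-0.0028,0.397,0.329,0.867,0.47],[0,0,-0.0028,0.397,0.329,0.867,0.47],[0,0,-0.0028,0.397,0.329,0.867,0.47],[0,0,-0.0028,0.397,0.329,0.867,0.47],[0,0,-0.0028,0.397,0.329,0.867,0.47],[0,0,-0.0028,0.397,0.329,0.867,0.47],[0,0,-0.0028,0.397,0.329,0.867,0.47]],
])

```text
time: 15.52
tool_pos: [0.4256, 0.3229, 0.1313]
tool_rot: [180.0, 0.1, 134.2]
ft_force: [-0.6, -0.1, 0.2]
opening: 0.737
grasp_force: 0.0
```

Call:
move_arm([
  [[0,0,-0.0028,0.397,0.329,0.867,0.47],[0,0,-0.0028,0.397,0.329,0.867,0.47],[0,0,-0.0028,0.397,0.329,0.867,0.47],[0,0,0,0,0,0,0.47]],
])

```text
time: 15.85
tool_pos: [0.422, 0.3538, 0.0773]
tool_rot: [-179.8, 0.0, 135.8]
ft_force: [-0.5, 0.6, -0.3]
opening: 0.734
grasp_force: 0.0
```

```bash
python3 - <<'E'
from h import *
p,r,s=cur(); print(p,s["tool_rot"])
plan([.4225,.354,.036],down(135.7),n=3)
out=[]
for n in("top","scene"):
    im,d=eyes.read_camera(n); np.savez(f"pics/{n}4.npz",p=im,d=d)
    u=proj(n,[.4225,.354,.03]); x,y=int(u[0])-40,int(u[1])-40
    out.append(cv2.resize(im[y:y+80,x:x+80],None,fx=5,fy=5,interpolation=cv2.INTER_CUBIC))
cv2.imwrite("pics/c6.png",np.hstack(out))
im=np.load("pics/top4.npz")["p"];h=cv2.cvtColor(im,cv2.COLOR_BGR2HSV)
m=(((h[...,0]<6)|(h[...,0]>175))&(h[...,1]>120)&(h[...,2]>50)).astype(np.uint8); m[:230]=0;m[280:]=0;m[:,:375]=0;m[:,440:]=0
v,u=np.nonzero(m); q=np.array([ray("top",a,b,.029)[:2]*1000 for a,b in zip(u,v)]); print("red pack in tray",len(q),cv2.minAreaRect(q.astype(np.float32)))
E
```

```text
[0.4219781  0.35379563 0.07731526] [-1.79809991e+02  3.49676784e-02  1.35773922e+02]
rows 3 row [-0.0004, 0.0001, 0.0001, -0.004, 0.01, 0.689] target [0.4225 0.354  0.036 ]
red pack in tray 311 ((399.68536376953125, -367.41064453125), (45.54409408569336, 89.28224182128906), 13.279396057128906)
```

View pics/c6.png

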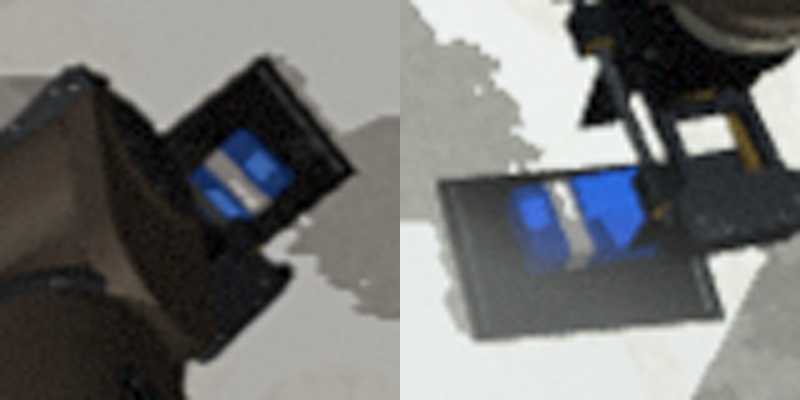

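The left half of the crop (top view) shows the blue pack at about (240,175) with the arm over its terminal end. In the scene half the pack is at (580,215), between the open fingers. A mask on the same top picture puts the red pack flat in the tray at about (399, -364) mm.

Call:
move_arm([
  [[0,0,0,-0.02,0,0.69,0.47],[0,0,0,-0.02,0,0.69,0.47],[0,0,0,0,0,0.69,0.47],[0,0,0,0,0,0,0.47]],
])

```text
time: 16.28
tool_pos: [0.4235, 0.3518, 0.0377]
tool_rot: [-179.9, 0.1, 135.6]
ft_force: [0.0, -0.7, 1.0]
opening: 0.734
grasp_force: 0.0
```

Call:
move_arm([
  [[0,0,0,0,0,0,-0.3],[0,0,0,0,0,0,-0.3],[0,0,0,0,0,0,-0.3],[0,0,0,0,0,0,-0.3],[0,0,0,0,0,0,-0.3],[0,0,0,0,0,0,-0.3]],
])

```text
time: 16.78
tool_pos: [0.4239, 0.3527, 0.0389]
tool_rot: [179.9, 0.1, 135.7]
ft_force: [-0.3, -1.5, 7.5]
opening: 0.483
grasp_force: 30.0
```

```bash
sed -i 's/\[6.9,-4.5,/[6.9,-6.5,/' h.py; python3 - <<'E'
from h import *
p,r,s=cur(); print(p,s["tool_rot"],s["opening"]*95,s["ft_force"].round(1))
a=plan([.425,.34,.12],down(135.7),n=5)
b=plan([.43,.20,.34],down(125),start=a)
c=plan([.41,-.03,.34],R.from_euler('xyz',[160,0,100],degrees=True).as_matrix(),start=b)
d=plan(bay(0,0,150),RT,start=c)
E
```

```text
[0.42389041 0.35271046 0.03885505] [1.79945950e+02 1.00159149e-01 1.35695224e+02] 45.917307975177074 [-0.3 -1.5  7.5]
rows 5 row [0.0001, 0.0001, -0.0, -0.098, -0.083, -0.811] target [0.425 0.34  0.12 ]
rows 13 row [0.0, -0.0, 0.0046, -0.421, -0.337, -0.846] target [0.43 0.2  0.34]
rows 12 row [-0.0091, -0.002, 0.0115, -0.852, -0.461, -0.063] target [ 0.41 -0.03  0.34]
rows 7 row [-0.0055, -0.001, 0.0023, -0.069, -0.028, 0.891] target [ 0.456  -0.033   0.2238]
```

```bash
python3 - <<'E'
from h import *
a=plan([.43,.22,.32],down(125),v=.98)
c=plan([.43,-.03,.32],down(100),start=a,v=.98)
d=plan(bay(0,0,110),RT,start=c,v=.98)
E
```

```text
rows 15 row [0.0, 0.0, 0.004, -0.35, -0.273, -0.937] target [0.43 0.22 0.32]
rows 12 row [0.0, -0.0, 0.0116, -0.963, -0.419, -0.0] target [ 0.43 -0.03  0.32]
rows 8 row [-0.0187, -0.0005, 0.0022, -0.043, 0.098, 0.87] target [ 0.474  -0.0308  0.1881]
```

Call:
move_arm([
  [[0,0,0.004,-0.35,-0.273,-0.5,-0.3],[0,0,0.004,-0.35,-0.273,-0.95,-0.3],[0,0,0.004,-0.35,-0.273,-0.95,-0.3],[0,0,0.004,-0.35,-0.273,-0.95,-0.3],[0,0,0.004,-0.35,-0.273,-0.95,-0.3],[0,0,0.004,-0.35,-0.273,-0.95,-0.3],[0,0,0.004,-0.35,-0.273,-0.95,-0.3],[0,0,0.004,-0.35,-0.273,-0.95,-0.3]],
])

```text
time: 17.45
tool_pos: [0.4296, 0.281, 0.1826]
tool_rot: [180.0, 0.1, 129.9]
ft_force: [1.0, 0.3, -1.7]
opening: 0.479
grasp_force: 30.0
```

Call:
move_arm([
  [[0,0,0.004,-0.35,-0.273,-0.97,-0.3],[0,0,0.004,-0.35,-0.273,-0.97,-0.3],[0,0,0.004,-0.35,-0.273,-0.97,-0.3],[0,0,0.004,-0.35,-0.273,-0.97,-0.3],[0,0,0.004,-0.35,-0.273,-0.97,-0.3],[0,0,0.004,-0.35,-0.273,-0.97,-0.3],[0,0,0.004,-0.35,-0.273,-0.97,-0.3]],
])

```text
time: 18.03
tool_pos: [0.4289, 0.219, 0.3184]
tool_rot: [180.0, 0.1, 124.8]
ft_force: [-0.0, 0.5, -1.6]
opening: 0.484
grasp_force: 30.0
```

Call:
move_arm([
  [[0,0,0.0116,-0.963,-0.419,0,-0.3],[0,0,0.0116,-0.963,-0.419,0,-0.3],[0,0,0.0116,-0.963,-0.419,0,-0.3],[0,0,0.0116,-0.963,-0.419,0,-0.3],[0,0,0.0116,-0.963,-0.419,0,-0.3],[0,0,0.0116,-0.963,-0.419,0,-0.3],[0,0,0.0116,-0.963,-0.419,0,-0.3],[0,0,0.0116,-0.963,-0.419,0,-0.3]],
])

```text
time: 18.7
tool_pos: [0.4407, 0.0517, 0.3175]
tool_rot: [180.0, 0.1, 108.0]
ft_force: [-0.1, -0.0, -2.0]
opening: 0.476
grasp_force: 30.0
```

Call:
move_arm([
  [[0,0,0.0116,-0.963,-0.419,0,-0.3],[0,0,0.0116,-0.963,-0.419,0,-0.3],[0,0,0.0116,-0.963,-0.419,0,-0.3],[0,0,0.0116,-0.963,-0.419,0,-0.3]],
])

```text
time: 19.03
tool_pos: [0.4282, -0.0312, 0.3176]
tool_rot: [180.0, 0.1, 99.7]
ft_force: [0.7, -0.7, -2.2]
opening: 0.484
grasp_force: 30.0
```

```bash
python3 - <<'E'
from h import *
p,r,s=cur(); print(p,s["tool_rot"],s["opening"]*95,s["ft_force"].round(1))
d=plan(bay(0,0,110),RT,v=.98)
E
```

```text
[ 0.4281656  -0.03118319  0.3175778 ] [1.79952147e+02 6.97078668e-02 9.96935349e+01] 45.966820361343345 [ 0.7 -0.7 -2.2]
rows 8 row [-0.0187, -0.0004, 0.002, -0.036, 0.113, 0.858] target [ 0.474  -0.0308  0.1881]
```

Call:
move_arm([
  [[-0.0187,-0.0004,0.002,-0.036,0.113,0.858,-0.3],[-0.0187,-0.0004,0.002,-0.036,0.113,0.858,-0.3],[-0.0187,-0.0004,0.002,-0.036,0.113,0.858,-0.3],[-0.0187,-0.0004,0.002,-0.036,0.113,0.858,-0.3],[-0.0187,-0.0004,0.002,-0.036,0.113,0.858,-0.3],[-0.0187,-0.0004,0.002,-0.036,0.113,0.858,-0.3],[-0.0187,-0.0004,0.002,-0.036,0.113,0.858,-0.3],[-0.0187,-0.0004,0.002,-0.036,0.113,0.858,-0.3]],
])

```text
time: 19.7
tool_pos: [0.4719, -0.0289, 0.1917]
tool_rot: [153.8, -0.2, 97.1]
ft_force: [0.7, 1.8, -1.6]
opening: 0.482
grasp_force: 30.0
```

```bash
python3 - <<'E'
from h import *
p,r,s=cur(); print(p,s["tool_rot"],(Rc.T@(p-O)*1000).round(1))
a=plan(bay(0,0,55),RT,n=4)
plan(bay(0,0,39),RT,n=2,start=a)
im,d=eyes.read_camera("scene"); np.savez("pics/scene5.npz",p=im,d=d)
c=im[130:225,270:400]; c=cv2.resize(c,None,fx=6,fy=6,interpolation=cv2.INTER_CUBIC); cv2.imwrite("pics/c7.png",c)
E
```

```text
[ 0.47185009 -0.02893243  0.19167778] [153.84030006  -0.17343083  97.08539631] [-1.000e-01  2.100e+00  1.141e+02]
rows 4 row [-0.0011, -0.0004, 0.0002, -0.029, 0.007, 0.738] target [ 0.4988 -0.0279  0.1391]
rows 2 row [0.0, 0.0, 0.0, 0.0, -0.0, 0.4] target [ 0.506  -0.027   0.1248]
```

View pics/c7.png

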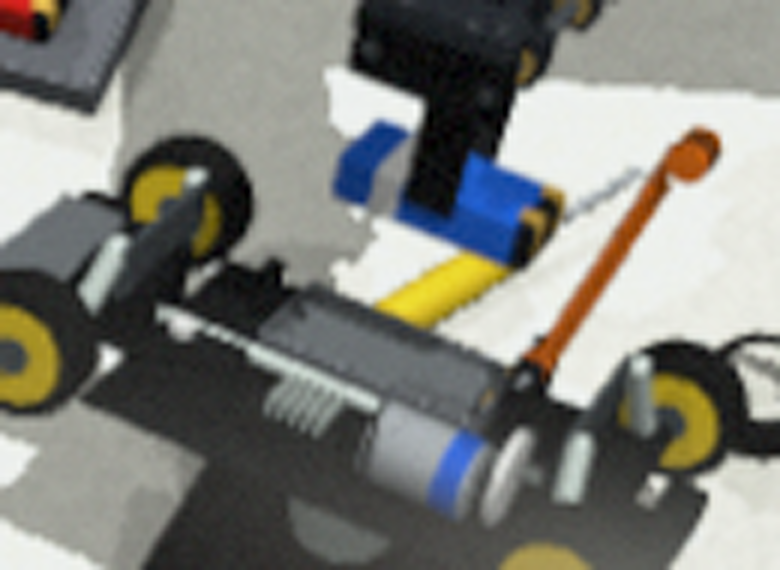

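The scene crop shows the blue pack held level with its terminals (545,215) towards the hinge. The empty bay is visible below it from (262,325) to (480,415), and the lever is open.

```bash
python3 - <<'E'
from h import *
p,r,s=cur(); b=(Rc.T@(p-O)*1000)
f=lambda q:((proj("scene",q)-[270,130]+.5)*6).round(0)
for y in(-48,48):
    d=f(bay(23,y,7))-f(bay(b[0]+23,b[1]+y,b[2]-34.9+7)); print(y,d,"pack bottom corner pred now",f(bay(b[0]+23,b[1]+y,b[2]-34.9)),"seated",f(bay(23,y,0)))
print("wall top outer corners pred",f(bay(30.5,-56,7)),f(bay(30.5,56,7)),"1mm y",f(bay(0,50,0))-f(bay(0,-50,0)))
E
```

```text
-48 [-43. 143.] pack bottom corner pred now [319. 198.] seated [276. 340.]
48 [-49. 143.] pack bottom corner pred now [514. 280.] seated [465. 421.]
wall top outer corners pred [258. 328.] [479. 423.] 1mm y [193.  83.]
```

Call:
move_arm([
  [[-0.0011,-0.0004,0.0002,-0.029,0.007,0.738,-0.3],[-0.0011,-0.0004,0.0002,-0.029,0.007,0.738,-0.3],[-0.0011,-0.0004,0.0002,-0.029,0.007,0.738,-0.3],[0,0,0,0,0,0,-0.3]],
])

```text
time: 20.08
tool_pos: [0.4931, -0.0272, 0.1519]
tool_rot: [153.4, -0.2, 97.0]
ft_force: [-0.0, -0.3, -2.1]
opening: 0.479
grasp_force: 30.0
```

```bash
python3 - <<'E'
from h import *
p,r,s=cur(); print((Rc.T@(p-O)*1000).round(1))
a=plan(bay(0,0,41),RT,n=3)
E
```

```text
[ 0.9  1.3 69. ]
rows 3 row [-0.0006, -0.0005, 0.0002, -0.024, -0.013, 0.467] target [ 0.5051 -0.0271  0.1266]
```

Call:
move_arm([
  [[-0.0006,-0.0005,0.0002,-0.024,-0.013,0.467,-0.3],[-0.0006,-0.0005,0.0002,-0.024,-0.013,0.467,-0.3],[-0.0006,-0.0005,0.0002,-0.024,-0.013,0.467,-0.3],[0,0,0,0,0,0,-0.3]],
])

```text
time: 20.42
tool_pos: [0.5052, -0.0271, 0.1277]
tool_rot: [152.9, 0.0, 96.8]
ft_force: [-0.4, 0.7, -2.5]
opening: 0.481
grasp_force: 30.0
```

Call:
move_arm([
  [[0,0,0,0,0,0.15,-0.3],[0,0,0,0,0,0,-0.3]],
])

```text
time: 20.58
tool_pos: [0.5064, -0.0269, 0.1258]
tool_rot: [152.9, 0.0, 96.8]
ft_force: [-0.4, -0.3, -1.7]
opening: 0.482
grasp_force: 30.0
```

```bash
python3 - <<'E'
from h import *
p,r,s=cur(); print((Rc.T@(p-O)*1000).round(1),(Rc.T@s["ft_force"]).round(1),s["torque"].round(2),s["tool_rot"])
E
```

```text
[ 0.9  0.  39.7] [-1.1 -0.3 -1.3] [-0.06  0.33  0.01] [1.52910925e+02 3.68358251e-02 9.68440982e+01]
```

Call:
move_arm([
  [[0,0,0,0,-0.02,0.12,-0.3],[0,0,0,0,-0.02,0.08,-0.3],[0,0,0,0,0,0,-0.3]],
])

```text
time: 20.83
tool_pos: [0.5075, -0.0269, 0.1218]
tool_rot: [152.9, 0.1, 96.8]
ft_force: [0.1, 0.6, -2.5]
opening: 0.48
grasp_force: 30.0
```

Call:
move_arm([
  [[0,0,0,0,0,0.05,-0.3],[0,0,0,0,0,0,-0.3]],
])

```text
time: 21.0
tool_pos: [0.5081, -0.027, 0.1207]
tool_rot: [152.9, 0.1, 96.8]
ft_force: [-1.9, 0.1, 2.5]
opening: 0.484
grasp_force: 30.0
```

```bash
python3 - <<'E'
from h import *
p,r,s=cur(); print((Rc.T@(p-O)*1000).round(1),(Rc.T@s["ft_force"]).round(1),s["torque"].round(2),s["tool_rot"])
E
```

```text
[ 0.  -0.2 34.4] [-0.5  0.4  3. ] [-0.02  0.27  0.02] [1.52910702e+02 8.35937031e-02 9.68178589e+01]
```

Call:
move_arm([
  [[0,0,0,0,0,0.04,-0.3],[0,0,0,0,0,0,0.3],[0,0,0,0,0,0,0.3],[0,0,0,0,0,0,0.3],[0,0,0,0,0,0,0.3],[0,0,0,0,0,-0.4,0.3],[0,0,0,0,0,-0.8,0.3],[0,0,0,0,0,-0.95,0.3]],
])

```text
time: 21.67
tool_pos: [0.4884, -0.0293, 0.1572]
tool_rot: [153.1, 0.1, 96.8]
ft_force: [0.3, 1.0, 0.5]
opening: 0.647
grasp_force: 0.0
```

```bash
python3 - <<'E'
from h import *
p,r,s=cur(); print((Rc.T@(p-O)*1000).round(1),s["opening"]*95)
a=plan(bay(0,0,157),RT)
plan(bay(0,113,157),RT,start=a)
E
```

```text
[-1.  -0.2 75.9] 61.453296587887785
rows 5 row [-0.0, 0.0001, 0.0, 0.001, 0.01, -0.811] target [ 0.4529 -0.0334  0.23  ]
rows 7 row [0.0, 0.0, 0.0, 0.807, 0.0, 0.0] target [0.4395 0.0788 0.23  ]
```

Call:
move_arm([
  [[0,0,0,0,0.01,-0.8,0.05],[0,0,0,0,0.01,-0.8,0.05],[0,0,0,0,0.01,-0.8,0.05],[0,0,0,0,0.01,-0.8,0.05],[0,0,0,0,0.01,-0.8,0.05],[0,0,0,0.5,0,0,0.05]],
])

```text
time: 22.17
tool_pos: [0.4525, -0.0243, 0.2316]
tool_rot: [152.8, 0.2, 96.7]
ft_force: [-0.1, -0.1, 0.2]
opening: 0.525
grasp_force: 0.0
```

```bash
python3 - <<'E'
from h import *
p,r,s=cur(); print((Rc.T@(p-O)*1000).round(1),s["opening"]*95)
plan(bay(0,118,154),RT,n=7)
out=[]
for n in("top","scene"):
    im,d=eyes.read_camera(n); np.savez(f"pics/{n}6.npz",p=im,d=d)
    u=proj(n,bay(0,60,60)); x,y=int(u[0])-45,int(u[1])-45
    c=cv2.resize(im[y:y+90,x:x+80],None,fx=5,fy=5,interpolation=cv2.INTER_CUBIC)
    a=(proj(n,bay(0,116,152))-[x,y]+.5)*5; cv2.drawMarker(c,(int(a[0]),int(a[1])),(0,255,0),0,10,1); out.append(c)
cv2.imwrite("pics/c8.png",np.hstack(out))
E
```

```text
[  1.3   9.  158.1] 49.900450105195
rows 7 row [0.0002, 0.0002, 0.0, 0.779, -0.009, 0.028] target [0.4403 0.084  0.2273]
```

View pics/c8.png

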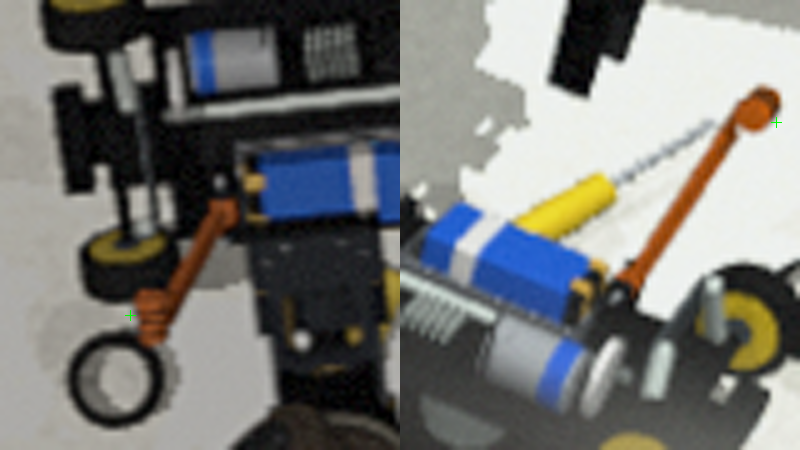

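The crop shows the blue pack seated in the bay with its terminals (255,185) at the hinge end. The lever's barrel, at (152,320) in the top half and (758,110) in the scene half, is about 11 mm short of my marker. That makes the angle about 1.8 rad and puts the barrel near y 105, z 157.

```bash
python3 - <<'E'
from h import *
plan(bay(-1,105,157),RT,n=6)
E
```

```text
rows 6 row [0.0001, 0.0001, 0.0001, 0.788, -0.011, -0.003] target [0.4396 0.0708 0.2295]
```

Call:
move_arm([
  [[0,0,0,0.788,-0.011,0,0.05],[0,0,0,0.788,-0.011,0,0.05],[0,0,0,0.788,-0.011,0,0.05],[0,0,0,0.788,-0.011,0,0.05],[0,0,0,0.788,-0.011,0,0.05],[0,0,0,0.788,-0.011,0,0.05],[0,0,0,0,0,0,0.05]],
])

```text
time: 22.85
tool_pos: [0.4396, 0.0719, 0.228]
tool_rot: [153.1, 0.1, 96.9]
ft_force: [0.3, -0.4, 1.1]
opening: 0.525
grasp_force: 0.0
```

Call:
move_arm([
  [[0,0,0,0,0,0,-0.6],[0,0,0,0,0,0,-0.6],[0,0,0,0,0,0,-0.6],[0,0,0,0,0,0,-0.6],[0,0,0,0,0,0,-0.6]],
])

```text
time: 23.27
tool_pos: [0.441, 0.0697, 0.229]
tool_rot: [152.9, 0.1, 96.7]
ft_force: [4.6, -1.7, -2.2]
opening: 0.27
grasp_force: 30.0
```

```bash
python3 - <<'E'
from h import *
p,r,s=cur(); b=Rc.T@(p-O)*1000; print(b.round(1),(Rc.T@s["ft_force"]).round(1),s["opening"]*95)
t=np.linspace(1.805,0.0,21); y=66-132*np.cos(t)+8*np.sin(t); z=30+132*np.sin(t)+8*np.cos(t)
for a,c in zip(np.diff(y)/20,-np.diff(z)/20): print(round(a,2),round(c,2),end=" | ")
E
```

```text
[-1.000e-01  1.038e+02  1.559e+02] [ 2.9 -2.2 -3.9] 25.619738929144795
-0.58 -0.15 | -0.59 -0.09 | -0.6 -0.04 | -0.6 0.01 | -0.59 0.07 | -0.58 0.12 | -0.57 0.17 | -0.55 0.22 | -0.53 0.27 | -0.5 0.32 | -0.47 0.36 | -0.44 0.4 | -0.4 0.44 | -0.36 0.48 | -0.32 0.51 | -0.27 0.53 | -0.22 0.55 | -0.17 0.57 | -0.12 0.59 | -0.06 0.59 |
```

Call:
move_arm([
  [[0,0,0,-0.58,0,-0.15,-0.6],[0,0,0,-0.59,0,-0.09,-0.6],[0,0,0,-0.6,0,-0.04,-0.6],[0,0,0,-0.6,0,0.01,-0.6],[0,0,0,-0.59,0,0.07,-0.6],[0,0,0,-0.58,0,0.12,-0.6],[0,0,0,-0.57,0,0.17,-0.6]],
])

```text
time: 23.85
tool_pos: [0.4513, -0.0123, 0.228]
tool_rot: [152.8, 0.1, 96.8]
ft_force: [-0.5, 1.8, 5.2]
opening: 0.268
grasp_force: 30.0
```

Call:
move_arm([
  [[0,0,0,-0.55,0,0.22,-0.6],[0,0,0,-0.53,0,0.27,-0.6],[0,0,0,-0.5,0,0.32,-0.6],[0,0,0,-0.47,0,0.36,-0.6],[0,0,0,-0.44,0,0.4,-0.6],[0,0,0,-0.4,0,0.44,-0.6]],
])

```text
time: 24.35
tool_pos: [0.4765, -0.0683, 0.192]
tool_rot: [152.8, 0.2, 96.7]
ft_force: [-1.6, -4.0, 7.0]
opening: 0.27
grasp_force: 30.0
```

Call:
move_arm([
  [[0,0,0,-0.36,0,0.48,-0.6],[0,0,0,-0.32,0,0.51,-0.6],[0,0,0,-0.27,0,0.53,-0.6],[0,0,0,-0.22,0,0.55,-0.6],[0,0,0,-0.17,0,0.57,-0.6],[0,0,0,-0.12,0,0.59,-0.6]],
])

```text
time: 24.85
tool_pos: [0.5093, -0.0945, 0.1342]
tool_rot: [152.9, 0.3, 96.6]
ft_force: [2.2, -5.9, 4.1]
opening: 0.272
grasp_force: 30.0
```

```bash
python3 - <<'E'
from h import *
p,r,s=cur(); b=Rc.T@(p-O)*1000; print(b.round(1),(Rc.T@s["ft_force"]).round(1),s["opening"]*95)
E
```

```text
[  0.1 -67.4  49.5] [ 3.2 -6.2  3. ] 25.792988721943274
```

Call:
move_arm([
  [[0,0,0,0,0,0.3,-0.6],[0,0,0,0,0,0.25,-0.6],[0,0,0,0,0,0,-0.6],[0,0,0,0,0,0,0.0],[0,0,0,0,0,0,0.0],[0,0,0,0,0,0,0.0],[0,0,0,0,0,0,0.0]],
])

```text
time: 25.43
tool_pos: [0.5131, -0.0915, 0.1241]
tool_rot: [153.0, 0.1, 96.8]
ft_force: [0.1, 0.7, -0.1]
opening: 0.474
grasp_force: 0.0
```

Call:
move_arm([
  [[0,0,0,0,0,-0.7,0.0],[0,0,0,0,0,-0.9,0.0],[0,0,0,0,0,-0.9,-0.2],[0,0,0,0,0,0,-1],[0,0,0,0,0,0,-1],[0,0,0,0,0,0,-1],[0,0,0,0,0,0,-1]],
])

```text
time: 26.02
tool_pos: [0.4907, -0.094, 0.1679]
tool_rot: [153.0, 0.1, 96.8]
ft_force: [0.6, 0.8, -0.6]
opening: 0.207
grasp_force: 0.0
```

```bash
python3 - <<'E'
from h import *
p,r,s=cur(); b=Rc.T@(p-O)*1000; print(b.round(1),s["opening"]*95,s["time"])
plan(bay(0,-64,67),RT,n=2)
E
```

```text
[ -1.  -64.7  87.9] 19.708529581952806 26.0167
rows 2 row [0.0002, 0.0001, 0.0001, 0.017, 0.025, 0.522] target [ 0.5009 -0.0921  0.1498]
```

Call:
move_arm([
  [[0,0,0,0,0,0,-1],[0,0,0,0,0,0,-1],[0,0,0,0.017,0.025,0.4,-1],[0,0,0,0.017,0.025,0.4,-1],[0,0,0,0,0,0.2,-1],[0,0,0,0,0,0,-1]],
])

```text
time: 26.52
tool_pos: [0.5006, -0.0921, 0.1504]
tool_rot: [153.0, 0.0, 96.8]
ft_force: [-0.6, -0.5, 0.5]
opening: 0.007
grasp_force: 0.0
```

Call:
move_arm([
  [[0,0,0,0,0,0.1,-1],[0,0,0,0,0,0.05,-1],[0,0,0,0,0,0,-1]],
])

```text
time: 26.77
tool_pos: [0.5018, -0.0921, 0.1486]
tool_rot: [153.0, 0.1, 96.8]
ft_force: [-0.5, 0.1, 0.5]
opening: 0.009
grasp_force: 0.0
```

```bash
python3 - <<'E'
from h import *
p,r,s=cur(); b=Rc.T@(p-O)*1000; print(b.round(1),s["opening"]*95,(Rc.T@s["ft_force"]).round(1))
E
```

```text
[  0.2 -64.1  65.6] 0.8571174779701686 [-0.2  0.1  0.7]
```

Not yet touching; I'll press gently further until the force rises.

Call:
move_arm([
  [[0,0,0,0,0,0.08,-1],[0,0,0,0,0,0,-1]],
])

```text
time: 26.93
tool_pos: [0.5023, -0.092, 0.1477]
tool_rot: [152.9, 0.1, 96.8]
ft_force: [-9.9, -0.9, 13.4]
opening: 0.005
grasp_force: 8.4
```

Call:
move_arm([
  [[0,0,0,0,0,0.08,-1],[0,0,0,0,0,0,-1]],
])

```text
time: 27.1
tool_pos: [0.5029, -0.0921, 0.147]
tool_rot: [152.9, 0.2, 96.8]
ft_force: [-19.9, -0.9, 28.6]
opening: 0.002
grasp_force: 17.0
```

Call:
move_arm([
  [[0,0,0,0,0,-0.2,-1],[0,0,0,0,0,-0.8,-1],[0,0,0,0,0,-0.95,-1],[0,0,0,0,0,-0.95,-1],[0,0,0,-0.95,0,-0.5,-1],[0,0,0,-0.95,0,-0.5,-1],[0,0,0,-0.95,0,0,-1],[0,0,0,-0.95,0,0,-1]],
])

```text
time: 27.77
tool_pos: [0.477, -0.1724, 0.2164]
tool_rot: [152.9, 0.2, 96.8]
ft_force: [-0.3, -0.3, -0.2]
opening: 0.007
grasp_force: 0.0
```

```bash
python3 - <<'E'
from h import *
out=[]
ims={n:eyes.read_camera(n) for n in("top","scene")}
for n in ims: np.savez(f"pics/{n}9.npz",p=ims[n][0],d=ims[n][1])
c=lambda n,x,y,w,h,s:cv2.resize(ims[n][0][y:y+h,x:x+w],None,fx=s,fy=s,interpolation=cv2.INTER_CUBIC)
cv2.imwrite("pics/c9.png",np.vstack([c("top",150,155,320,120,2.5),c("scene",230,105,200,75,4)]))
d=ims["scene"][1];P=cloud("scene",d);h=cv2.cvtColor(ims["scene"][0],cv2.COLOR_BGR2HSV)
q=(P-O)@Rc*1000; m=(h[...,0]>6)&(h[...,0]<19)&(h[...,1]>150)&(h[...,2]>70)&(abs(q[...,0])<30)&(abs(q[...,1])<90)&(abs(q[...,2])<80)
o=q[m]; g=abs(o[:,1])<45; print("bar z slope",np.polyfit(o[g,1],o[g,2],1).round(3),len(o)); 
P0=np.load("pics/scene0.npz");h0=cv2.cvtColor(P0["p"],cv2.COLOR_BGR2HSV);q=(cloud("scene",P0["d"])-O)@Rc*1000;m=(h0[...,0]>6)&(h0[...,0]<19)&(h0[...,1]>150)&(h0[...,2]>70)&(abs(q[...,0])<30)&(abs(q[...,1])<90)&(abs(q[...,2])<80)
o=q[m]; g=abs(o[:,1])<45; print("at start",np.polyfit(o[g,1],o[g,2],1).round(3),sensors.state()["ft_force"].round(1))
E
```

```text
bar z slope [3.0000e-03 3.2005e+01] 218
at start [-2.4000e-02  3.1589e+01] [ 0.2  0.4 -0.3]
```

View pics/c9.png

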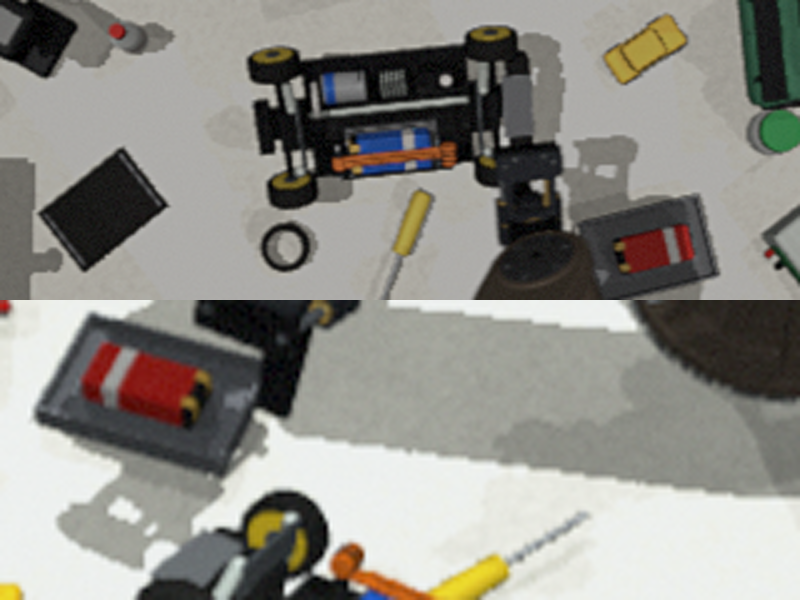

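The top half shows the lever shut over the blue pack at (395,152), with the terminals at the hinge end. The red pack lies flat in the tray at (655,248), the other things look undisturbed, and the gripper is clear of everything. I'm handing in.

```bash
python3 -c "
from station import job
print(job.close_job())"
```

```text
the job is handed in; nothing more can be done
None
```

The battery change is done and handed in: the red pack lies flat in the tray, and the blue pack is seated in the bay with its terminals at the hinge and the lever pressed shut over it; it took about 28 s, and grip force stayed at 30 N.

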